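Index the meter to inspection and show its connector to the camera

ROBOT

A 6-joint arm with a two-finger parallel gripper is mounted at the origin on the work surface. World frame = base frame: x ahead of the robot, y to its left, z up, the work surface at z = 0. Lengths are in mm, angles in rad, forces in N, time in s.
With the tool pointing down it reaches from about 400 to 925 mm from the base axis. Payload 12.5 kg.
Tool frame: the origin (TCP) lies at the very end of the fingers, on their centre line; the grasp point (between the pads) lies 19 mm behind it; x points along the fingers, y is the direction in which the jaws open and shut, and the axes are right-handed (so a half turn about x gives the same grasp; the last joint's range is limited). The gripper opens to 95 mm and grips with 3 to 60 N. Pads are 20 mm wide; open, the fingers measure 119 mm over their backs; the gripper's body (75 mm by 180 mm) begins 59 mm behind the grasp point.
Start: joints at [1.165, 0.491, 1.559, -0, 1.092, -0.106], TCP at [184.564, 597.146, 214.661] pointing down, gripper open.
Joint ranges: [-3.1, 3.1], [-0.84, 2.19], [0.05, 2.79], [-1.13, 4.28], [0.06, 2.93], [-2.69, 2.69]. Speed limits (rad/s): [2.22, 2.22, 2.79, 3.14, 3.14, 3.14].

INTERFACE

Orientations are given as [roll, pitch, yaw] about the fixed x, y, z axes, in that order (R = Rz(yaw) Ry(pitch) Rx(roll)).
In Python, from cell import env, optics, job gives the robot as it stands.
- The arm moves only by the shell command python3 -m handwheel 'ROWS' [OPENING]. ROWS is JSON, a list of rows, each an object with "travel": the shift along the world's x, y, z in mm, a list of three; "roll": the turn about the world's z in degrees. In form: [{"travel": [dx, dy, dz], "roll": roll}, ...]. A call has 1 to 8 rows; each row is the pose to reach, as a shift and turn from the pose commanded when the call began; what a row does not reach only later rows make up. A row lasts 1/10 s, in which the tool goes at most 50 mm and 8.59 degrees, less where a joint would pass 70% of its speed; a pose out of reach is approached as far as the arm can. A call with a gripper value outside its range is refused whole. OPENING is the closure, from -1 (fully open) to 1 (shut), set as the call begins (- or left out, the last holds). The fingers move at their own pace and stop on an object; the grip force is fixed at half the most. Time passes only in rows, so rows that repeat a pose let the fingers close. It gives the time, the measured TCP pose, the force and the opening at its end, in the units of the state.
- env.state(): the state, without advancing time (a new reading comes with each control period).
- optics.read_camera(name): name is "side" or "top"; returns the picture (400x640x3 uint8, red, green, blue); there is no depth.
- optics.camera_params(name): a dict with "fx", "fy", "cx", "cy" (pixels), "world_from_camera" (4x4, takes a point from camera to world coordinates). Camera axes: x right, y up, looking along -z (the intrinsics and any distortion apply to the point x, -y, -z); pixel columns grow to the right and rows downward; lengths in mm; the calibration is good to about 2 mm. A picture is of the moment at which its call begins. camera_params takes no time and is no camera call.
- job.job_done(): hands the job in, once; it reports no verdict.
The state is a dict: "t": time; "joints": joint angles; "qvel": joint speeds; "tau": joint torques, N m; "eef_pos": TCP position; "tcp_rot": TCP orientation; "ft_force": force on the tool from outside, world axes, zero at the start; "moment": the same for the moment, N m; "opening": opening from 0.0 (shut) to 1.0 (fully open).
Only numpy, scipy, OpenCV 4.12 (cv2) and the standard library are available. Lean on these libraries where they do the work, as an engineer would, in place of code of your own. Each camera call takes 0.05 s, during which the arm holds its last target.

TASK

Push the carrier along its slide to the inspection station until it drops into the detent and stays there, with the handheld meter still standing in its nest. Then draw the meter straight up out of the nest and turn it so that its foot end, where the connector is, looks squarely into the lens of the inspection camera, centred on the lens and about 8 cm from the glass; finish while holding it there, still and steady, for the picture. Leave the carrier in the detent, touch neither the camera nor its stand, and do not disturb the bottles, the parts bin or the screwdriver.

Things in the scene. Friction and masses are not known exactly. Their poses are not given: they have to be found in the camera images.
- rail: The slide, fixed on the table: aluminium base 500 x 130 x 10 mm with a steel guide, a steel index strip with one notch, and stops at both ends. Two upright steel tabs (42 mm high, 12 wide), one on each long edge, stand level with the inspection station. Origin: middle of its underside. y: along it, the way the carrier must go; x: across, away from the robot.
- station (a point): The inspection station on the slide, 100 mm along y from the slide's middle: the point where the middle of the nest floor (point carrier_nest) lies when the carrier is in the detent, 40 mm above the table. Axes of the slide. The slide goes on beyond it: the carrier can overrun by 85 mm before its end stop.
- carrier: The carrier, an aluminium plate 108 mm across the slide and 175 mm along it, its top 40 mm above the table; moves only along the slide (2 to 3 N at low speed). It starts 90 to 170 mm short of the station. A spring ball plunger drops into the notch there: it pulls in over the last 3 mm and holds against about 8 N; let go, the carrier stays within 1 mm.
- carrier_nest (a point): Middle of the nest floor, 40 mm above the table; axes of the slide. The plate reaches 50 mm ahead of it and 125 mm behind. The nest is a cream block 60 mm across x 96 mm along the slide x 30 mm high (top 70 mm above the table), its pocket 28 x 66 mm, 30 mm deep. A black line on each long face stands level with the steel tabs when at the station.
- carrier_knob (a point): Grip point of the carrier's push knob: an upright black cylinder, 24 mm diameter, 45 mm high (40 to 85 mm above the table), 100 mm behind the nest's middle. The point is on its axis, 70 mm above the table.
- meter_center (a point): Centre of the handheld meter: a dark box 24 mm thick (its x) x 62 wide (y) x 130 long (z), 0.18 to 0.33 kg, screen on its +x face. It starts upright in the nest on its foot end, the lower 30 mm inside with 2 mm play all round, its axes along those of the slide, its top 170 mm above the table.
- meter_foot (a point): Middle of the meter's foot end, the small end that stands in the nest and bears the steel connector: 65 mm from its centre along its -z. The meter's z axis points from here to its centre.
- cam_head: The inspection camera, beyond the far (+y) end of the slide: dark, 44 mm square, with a round black ring light (72 mm diameter) about its lens, in a tilt bracket on a fixed stand (base 110 x 84 mm). Origin: middle of the lens glass, 105 mm above the table. z: the viewing direction out of the lens, 45 degrees above level, back along the slide within about 30 degrees; y level. The camera's body lies at z below 0.
- cam_stand: The stand of the inspection camera, fixed. Origin: on the table under the bracket, 20 mm farther along its x than the lens; the camera looks to its -x.
- bottle_a: Bystander: amber bottle, 50 mm diameter, 125 mm high, in a cream holder block (85 x 150 x 45 mm) on the table. Origin: centre of its underside, 10 mm above the table.
- bottle_b: Bystander: a second bottle like it, in the same block.
- parts_bin: Bystander: black open bin 110 x 140 x 50 mm with small parts. Origin: centre of its underside.
- screwdriver: Bystander: screwdriver lying on the table, its length along its x.
There are look-alikes about, which are no part of the job. Leave any turquoise or yellow look-alike of the part that bears meter_center alone.

How it is judged:
By the outcome, as a careful person would: the job done as asked, in the order asked, and still so for the second after the job is handed in, while the arm keeps its last pose, push and grip.
It also fails if it takes over 48 s, if anything falls off the work surface, if the arm or the gripper's body presses on something with over 40 N, if the wrist force passes 120 N, or if a joint passes its speed limit or range.

## Working session

There is one attempt and no reset: what is moved stays moved. The work goes in short steps, Python scripts to look and compute and a shell command to move; the robot and the scene stay as the last step left them, time stands still between calls to the robot, and variables do not carry over. Pictures are saved under pics/ and viewed, and the job is handed in when it is done.

```bash
ls; mkdir -p pics
python3 - <<'E'
from cell import env, optics, job
import cv2
print(env.state())
for n in("side","top"):
    im=optics.read_camera(n); cv2.imwrite(f"pics/{n}0.png",im[:,:,::-1]); p=optics.camera_params(n); print(n,p)
E
```

```text
pics
{'t': 0.0, 'joints': array([ 1.16538386e+00,  4.91562306e-01,  1.55945820e+00, -6.68287210e-06,
        1.09165026e+00, -1.05589224e-01]), 'qvel': array([-0.00024635, -0.00051927,  0.00012087, -0.0008158 , -0.00020069,
       -0.00158604]), 'tau': array([-2.58788576e-03, -6.12648296e+01, -2.58173347e+01,  6.90807123e-02,
        4.82753059e-02, -7.06237824e-05]), 'eef_pos': array([184.47476206, 596.90893929, 214.05701562]), 'tcp_rot': array([-1.67088804,  1.5697182 , -1.9707082 ]), 'ft_force': array([-0.60638634,  0.42662678,  0.17669742]), 'moment': array([ 0.03255942, -0.00813878,  0.0633656 ]), 'opening': 0.9988563387005738}
side {'fx': 428.4891047295415, 'fy': 428.4891047295415, 'cx': 315.3752900780497, 'cy': 198.33968213920184, 'world_from_camera': array([[ 6.27678268e-01, -4.75646870e-01,  6.16262969e-01,
         1.14211535e+03],
       [ 7.78281139e-01,  4.00984960e-01, -4.83207544e-01,
        -4.86994806e+02],
       [-1.72760261e-02,  7.82924720e-01,  6.21876533e-01,
         7.01243967e+02],
       [ 0.00000000e+00,  0.00000000e+00,  0.00000000e+00,
         1.00000000e+00]])}
top {'fx': 465.9716947796877, 'fy': 465.9716947796877, 'cx': 322.56588567562005, 'cy': 195.39219438217765, 'world_from_camera': array([[-1.03594676e-02,  9.95958378e-01, -8.92165435e-02,
         3.95650884e+02],
       [-9.99946339e-01, -1.03195417e-02,  9.08773982e-04,
         4.90667328e+00],
       [-1.55727819e-05,  8.92211705e-02,  9.96011839e-01,
         1.45561230e+03],
       [ 0.00000000e+00,  0.00000000e+00,  0.00000000e+00,
         1.00000000e+00]])}
```

View pics/side0.png

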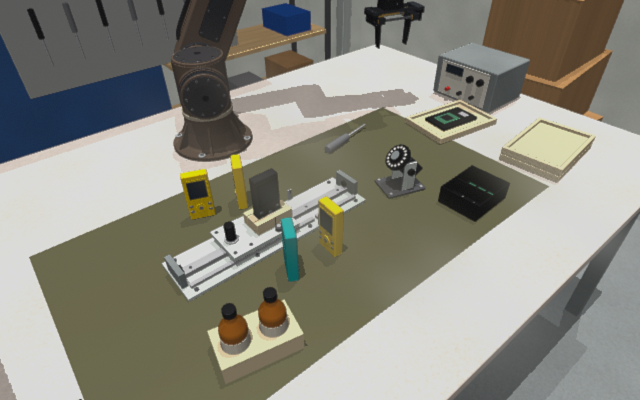

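View pics/top0.png

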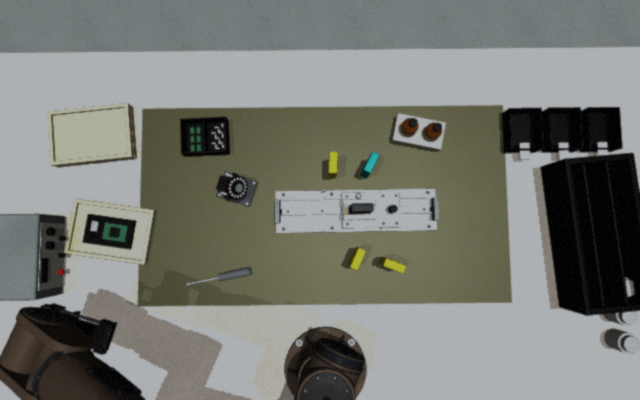

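```bash
python3 - <<'E'
from cell import env, optics, job
import cv2,numpy as np
from scipy.spatial.transform import Rotation as R
print(R.from_euler('xyz',env.state()['tcp_rot']).as_matrix().round(3))
a=cv2.imread("pics/side0.png");b=cv2.imread("pics/top0.png")
cv2.imwrite("pics/s1.png",cv2.resize(a[120:320,150:400],None,fx=3.2,fy=3,interpolation=cv2.INTER_CUBIC)[:600,:800])
cv2.imwrite("pics/t1.png",cv2.resize(b[140:290,255:455],None,fx=4,fy=4,interpolation=cv2.INTER_CUBIC))
cv2.imwrite("pics/t2.png",cv2.resize(b[150:220,200:300],None,fx=8,fy=8,interpolation=cv2.INTER_CUBIC))
cv2.imwrite("pics/s2.png",cv2.resize(a[130:210,350:450],None,fx=7,fy=7,interpolation=cv2.INTER_CUBIC))
E
python3 -m handwheel --help 2>&1 | head -30
```

```text
[[-0.     0.295  0.955]
 [-0.001  0.955 -0.295]
 [-1.    -0.001 -0.   ]]
invalid input: not JSON, or not a number
```

View pics/s1.png

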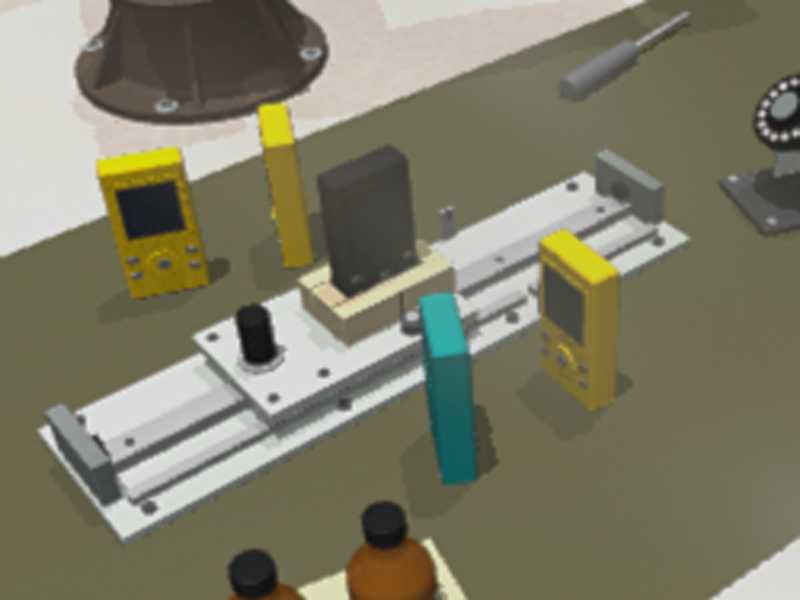

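View pics/t1.png

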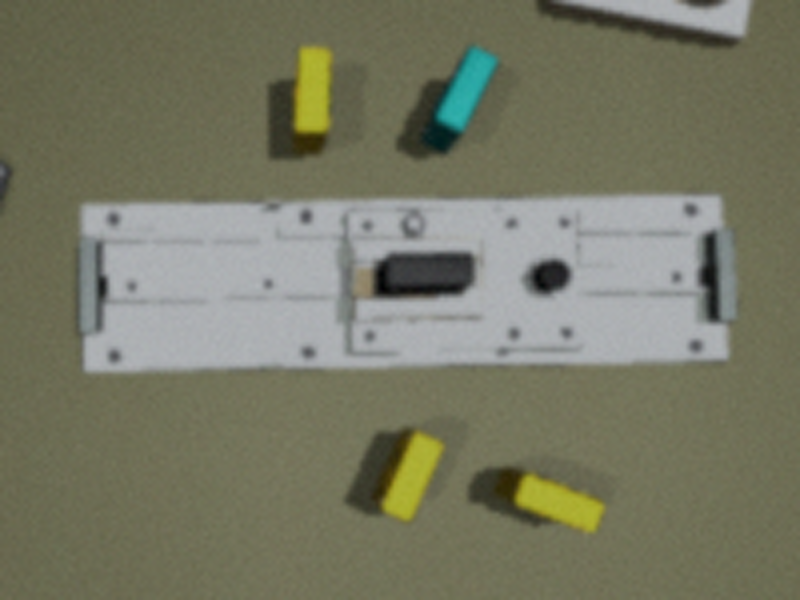

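View pics/t2.png

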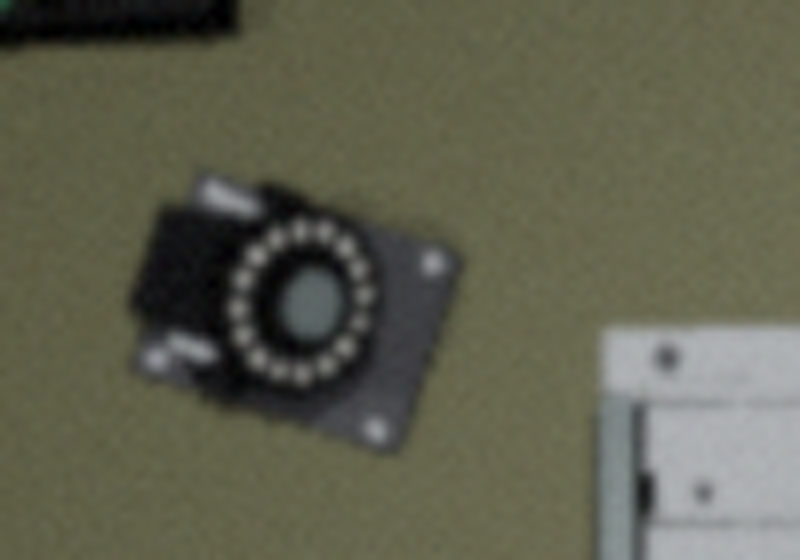

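View pics/s2.png

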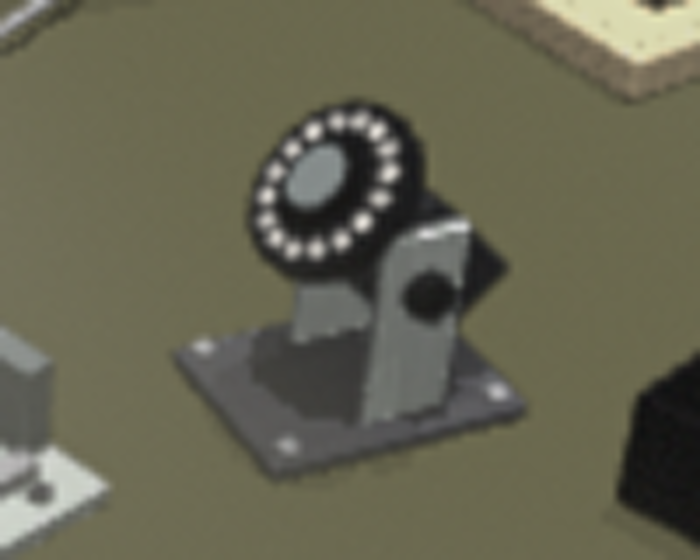

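```bash
cat > h.py <<'E'
from cell import env, optics, job
import cv2,numpy as np
def ray(n,u,v):
    p=optics.camera_params(n);W=p["world_from_camera"]
    d=np.array([(u-p["cx"])/p["fx"],-(v-p["cy"])/p["fy"],-1.])
    return W[:3,3],W[:3,:3]@d
def atz(n,u,v,z):
    o,d=ray(n,u,v);return o+d*(z-o[2])/d[2]
def tri(a,b):
    o1,d1=ray("side",*a);o2,d2=ray("top",*b)
    s=np.linalg.lstsq(np.stack([d1,-d2],1),o2-o1,rcond=None)[0]
    p,q=o1+s[0]*d1,o2+s[1]*d2
    return (p+q)/2,np.linalg.norm(p-q)
def proj(n,P):
    p=optics.camera_params(n);W=p["world_from_camera"]
    c=W[:3,:3].T@(np.asarray(P,float)-W[:3,3])
    return p["cx"]+p["fx"]*c[0]/-c[2],p["cy"]-p["fy"]*c[1]/-c[2]
E
python3 - <<'E'
from h import *
np.set_printoptions(suppress=True,precision=1)
t=lambda u,v,z:atz("top",255+u/4-.4,140+v/4-.4,z)
s=lambda u,v,z:atz("side",150+u/3.2-.4,120+v/3-.4,z)
for n,c in dict(LT=(82,204),RT=(722,196),LB=(85,372),RB=(728,360)).items(): print(n,t(*c,10))
print("rail side", s(125,542,10),s(690,240,10),s(40,432,10))
print("knob",t(551,275,85),s(254,312,85))
print("meter top corners",[t(*c,170) for c in((385,257),(473,253),(473,289),(385,292))])
print("meter side", [s(*c,170) for c in((319,178),(386,148),(411,164),(336,192))])
print("lens",atz("top",200+312/8-.4,150+303/8-.4,105),atz("side",350+316/7-.4,130+177/7-.4,105))
T2=lambda u,v,z:atz("top",200+u/8-.4,150+v/8-.4,z)
S2=lambda u,v,z:atz("side",350+u/7-.4,130+v/7-.4,z)
print("base screws top",T2(432,262,8),T2(375,430,8),T2(158,358,8))
print("base corners side",S2(175,355,6),S2(275,480,0),S2(525,410,0))
print("base corners top",T2(465,250,6),T2(398,452,6))
for n,cs in dict(turq=((470,47),(497,60),(462,135),(436,120)),y1=((300,47),(330,47),(328,133),(295,133)),y2=((415,430),(443,447),(408,522),(382,508)),y3=((525,475),(603,508),(593,532),(515,497))).items():
    print(n,*[t(*c,130)[:2] for c in cs])
print("stop top", [t(*c,40) for c in((712,232),(735,232),(735,320),(708,320),(80,237),(102,237),(100,335))])
print("side stop",[s(*c,40) for c in ((50,410),(66,405),(118,478))])
E
```

```text
LT [541.7 151.4  10. ]
RT [ 542.8 -347.6   10. ]
LB [411.1 149.3  10. ]
RB [ 415.2 -348.2   10. ]
rail side [ 549.2 -351.3   10. ] [544.  145.1  10. ] [ 419.4 -351.8   10. ]
knob [ 478.  -201.5   85. ] [ 479.3 -206.4   85. ]
meter top corners [array([486.5, -74.2, 170. ]), array([ 488.7, -135.1,  170. ]), array([ 463.7, -134.6,  170. ]), array([462.3, -73.9, 170. ])]
meter side [array([ 473.6, -140. ,  170. ]), array([471.4, -84.8, 170. ]), array([499.1, -83.4, 170. ]), array([ 495.1, -140.3,  170. ])]
lens [542.3 248.1 105. ] [543.1 242.9 105. ]
base screws top [568.5 218.8   8. ] [502.9 240.8   8. ] [531.9 325.5   8. ]
base corners side [496.  227.4   6. ] [570.9 205.7   0. ] [602.6 310.5   0. ]
base corners top [573.3 206.2   6. ] [494.4 232.1   6. ]
turq [ 640.3 -140.3] [ 630.6 -159.5] [ 576.5 -133.3] [ 587.5 -114.9]
y1 [641.6 -17.9] [641.3 -39.5] [578.9 -37.2] [579.1 -13.6]
y2 [366.5 -96. ] [ 354.4 -115.6] [302.2 -89.9] [312.2 -71.8]
y3 [ 334.2 -173. ] [ 310.5 -227.5] [ 293.9 -220. ] [ 318.9 -165.6]
stop top [array([ 512.2, -331.8,   40. ]), array([ 512. , -349.3,   40. ]), array([ 445. , -347.1,   40. ]), array([ 445.2, -326.6,   40. ]), array([513.4, 149.9,  40. ]), array([513.2, 133.2,  40. ]), array([438.6, 134.8,  40. ])]
side stop [array([ 434.8, -343.8,   40. ]), array([ 437.1, -333.4,   40. ]), array([ 522.7, -336.7,   40. ])]
```

```bash
python3 -m handwheel '[{"travel":[20,-15,5],"roll":-6},{"travel":[55,-35,15],"roll":-14},{"travel":[90,-55,25],"roll":-22},{"travel":[125,-85,35],"roll":-30},{"travel":[160,-115,45],"roll":-38},{"travel":[190,-150,50],"roll":-46},{"travel":[215,-185,55],"roll":-54},{"travel":[235,-220,60],"roll":-60}]' -1
```

```text
t: 0.9
eef_pos: [420.7, 375.5, 274.5]
tcp_rot: [-0.932, 1.57, -2.285]
ft_force: [-0.1, 0.7, -0.2]
opening: 0.997
```

```bash
python3 -m handwheel '[{"travel":[10,-30,0],"roll":-2},{"travel":[20,-75,0],"roll":-4},{"travel":[30,-120,0],"roll":-6},{"travel":[35,-165,0],"roll":-8},{"travel":[40,-210,0],"roll":-10},{"travel":[45,-255,0],"roll":-12},{"travel":[50,-300,0],"roll":-12.4},{"travel":[55,-345,0],"roll":-12.4}]'
python3 -m handwheel '[{"travel":[0,-45,0],"roll":0},{"travel":[0,-90,0],"roll":0},{"travel":[2,-135,0],"roll":0},{"travel":[3,-175,0],"roll":0},{"travel":[3,-210,-15],"roll":0},{"travel":[3,-230,-40],"roll":0},{"travel":[3,-233,-70],"roll":0},{"travel":[3,-233,-95],"roll":0}]'
python3 -c "
from h import *
for n in('side','top'): cv2.imwrite('pics/%s_a.png'%n,cv2.resize(optics.read_camera(n)[100:300,130:450] if n=='side' else optics.read_camera(n)[140:290,255:455],None,fx=2.5 if n=='side' else 4,fy=2.5 if n=='side' else 4,interpolation=2)[:,:,::-1])
print(env.state()['joints'],env.state()['eef_pos'])"
```

```text
t: 1.7
eef_pos: [474.3, 30.4, 274.6]
tcp_rot: [-2.405, 1.571, 2.314]
ft_force: [-0.4, -0.1, 0.5]
opening: 1.001
t: 2.5
eef_pos: [477.0, -201.6, 178.0]
tcp_rot: [-2.126, 1.57, 2.593]
ft_force: [0.2, 0.5, -0.4]
opening: 1.001
[-5.26304194e-01  3.86213134e-01  1.86307655e+00  4.01871904e-05
  8.97949220e-01 -5.33087005e-01] [ 476.18565832 -200.4223475   176.90958391]
```

View pics/side_a.png

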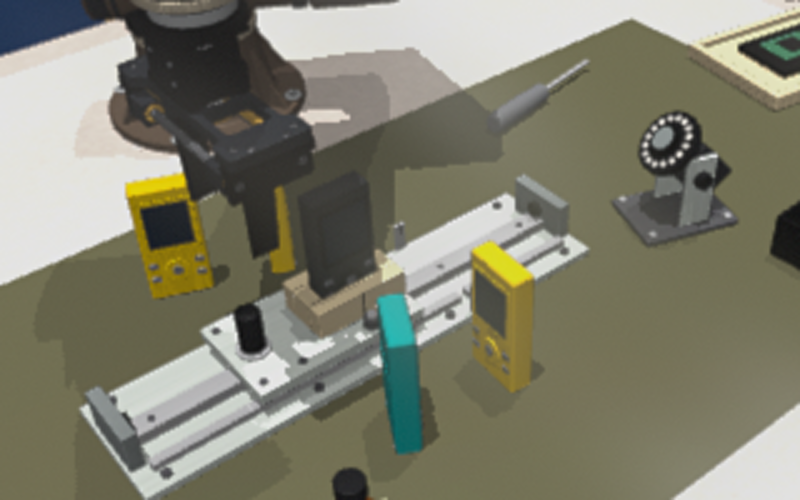

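View pics/top_a.png

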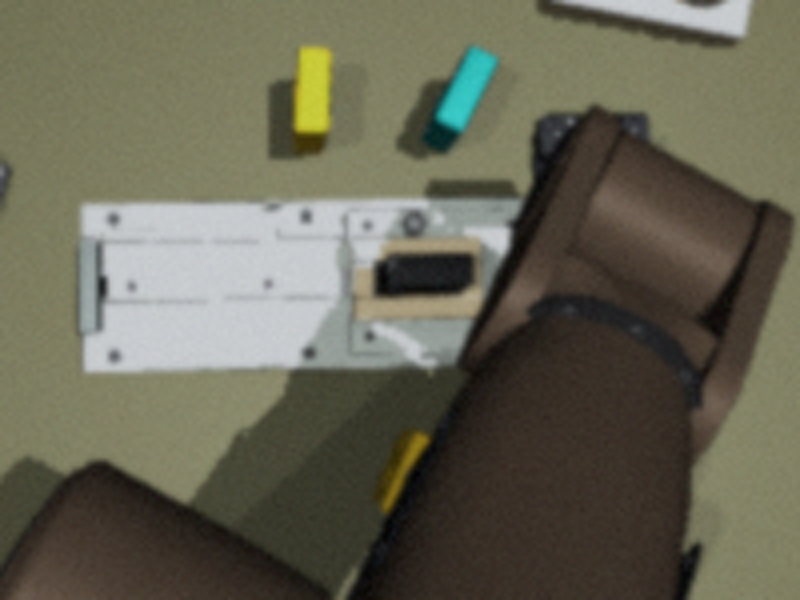

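```bash
python3 -m handwheel '[{"travel":[1,-3,-20],"roll":0},{"travel":[2,-3,-45],"roll":0},{"travel":[2,-3,-70],"roll":0},{"travel":[2,-3,-92],"roll":0},{"travel":[2,-3,-110],"roll":0},{"travel":[2,-3,-120],"roll":0},{"travel":[2,-3,-120],"roll":0}]'
python3 -c "
from h import *
print(env.state()['ft_force'])
cv2.imwrite('pics/side_b.png',cv2.resize(optics.read_camera('side')[130:290,150:400],None,fx=3,fy=3,interpolation=2)[:,:,::-1])"
```

```text
t: 3.3
eef_pos: [479.6, -203.7, 59.5]
tcp_rot: [-2.169, 1.57, 2.551]
ft_force: [-0.1, 0.7, 0.3]
opening: 1.001
[-0.09976108  0.73552793  0.29206731]
```

View pics/side_b.png

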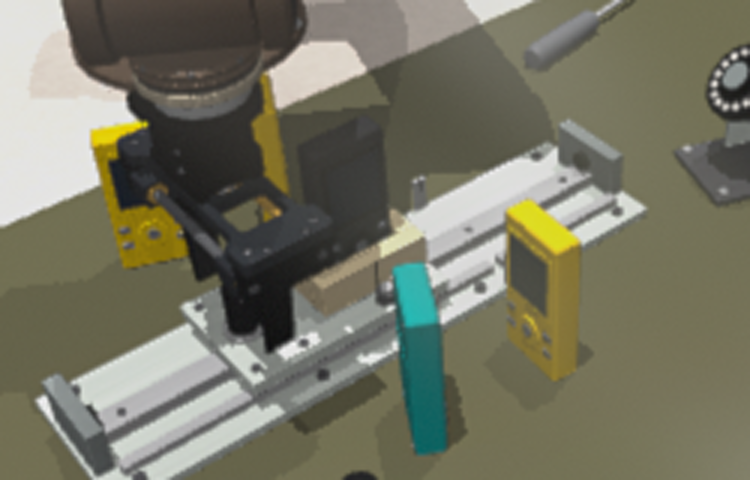

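```bash
python3 -m handwheel '[{"travel":[0,0,-4],"roll":0},{"travel":[0,0,-4],"roll":0},{"travel":[0,0,-4],"roll":0},{"travel":[0,0,-4],"roll":0},{"travel":[0,0,-4],"roll":0},{"travel":[0,0,-4],"roll":0},{"travel":[0,0,-4],"roll":0},{"travel":[0,0,-4],"roll":0}]' 1
```

```text
t: 4.15
eef_pos: [479.5, -203.9, 55.6]
tcp_rot: [1.806, 1.571, 0.242]
ft_force: [0.4, -0.0, 0.6]
opening: 0.385
```

```bash
python3 -m handwheel '[{"travel":[0,0,0],"roll":0},{"travel":[0,0,0],"roll":0},{"travel":[0,0,0],"roll":0},{"travel":[0,0,0],"roll":0},{"travel":[0,0,0],"roll":0}]' 1
```

```text
t: 4.65
eef_pos: [477.9, -203.2, 55.5]
tcp_rot: [-1.999, 1.567, 2.721]
ft_force: [-7.4, 0.2, 5.5]
opening: 0.244
```

```bash
python3 -m handwheel '[{"travel":[-1,3,0],"roll":0},{"travel":[-1,10,0],"roll":0},{"travel":[-1,20,0],"roll":0},{"travel":[-1,32,0],"roll":0},{"travel":[-1,44,0],"roll":0},{"travel":[-1,56,0],"roll":0},{"travel":[-1.5,64,0],"roll":0},{"travel":[-1.5,68,0],"roll":0}]'
python3 -c "
from h import *
cv2.imwrite('pics/side_c.png',cv2.resize(optics.read_camera('side')[150:250,220:340],None,fx=6,fy=6,interpolation=2)[:,:,::-1])
cv2.imwrite('pics/top_c.png',cv2.resize(optics.read_camera('top')[170:250,270:390],None,fx=6,fy=6,interpolation=2)[:,:,::-1])"
```

```text
t: 5.45
eef_pos: [477.4, -135.6, 55.6]
tcp_rot: [-1.5, 1.57, -3.063]
ft_force: [-5.0, -7.5, 0.1]
opening: 0.245
```

View pics/side_c.png

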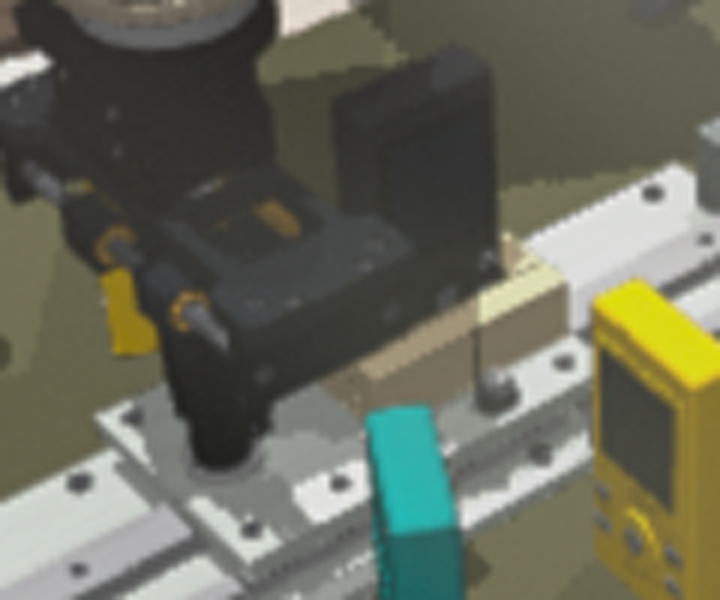

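View pics/top_c.png

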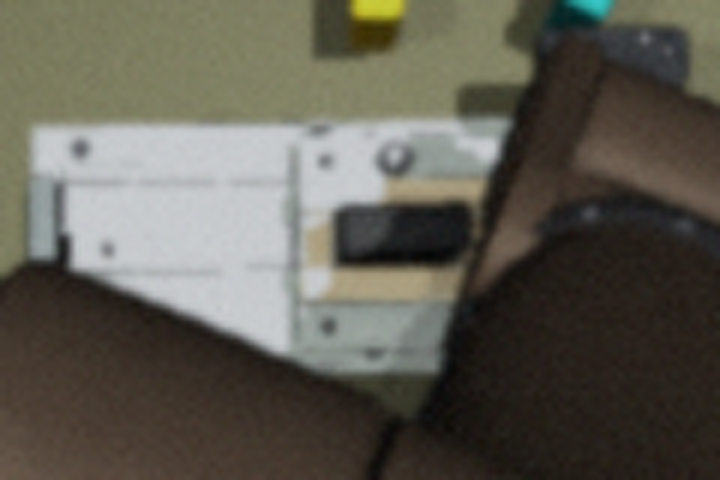

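```bash
python3 -m handwheel '[{"travel":[0,5,0],"roll":0},{"travel":[0,12,0],"roll":0},{"travel":[0,19,0],"roll":0},{"travel":[0,24,0],"roll":0},{"travel":[0,26,0],"roll":0},{"travel":[0,26,0],"roll":0}]'
python3 -c "
from h import *
print(proj('side',(544,-1,52)),proj('side',(414,-1,52)))
cv2.imwrite('pics/side_d.png',cv2.resize(optics.read_camera('side')[150:250,240:360],None,fx=6,fy=6,interpolation=2)[:,:,::-1])
cv2.imwrite('pics/top_d.png',cv2.resize(optics.read_camera('top')[170:250,270:390],None,fx=6,fy=6,interpolation=2)[:,:,::-1])"
```

```text
t: 6.15
eef_pos: [477.3, -109.6, 55.5]
tcp_rot: [-1.948, 1.569, 2.772]
ft_force: [-5.3, 1.2, 1.1]
opening: 0.246
(np.float64(321.3453717152056), np.float64(210.6520883406184)) (np.float64(288.74872678324493), np.float64(185.3768904005712))
```

View pics/side_d.png

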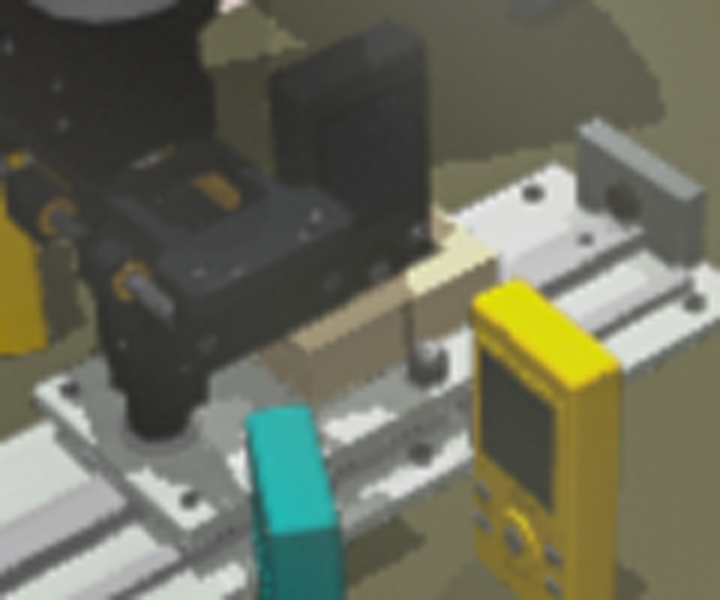

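View pics/top_d.png

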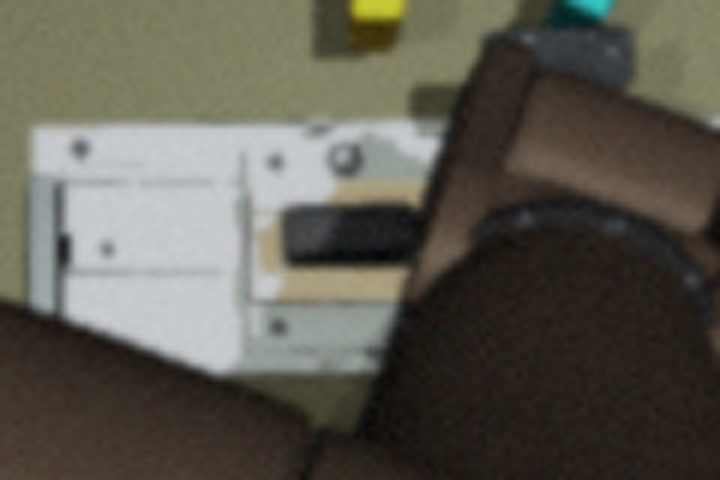

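```bash
python3 -m handwheel '[{"travel":[0,2,0],"roll":0},{"travel":[0,4,0],"roll":0},{"travel":[0,4,0],"roll":0}]'
python3 -m handwheel '[{"travel":[0,1,0],"roll":0},{"travel":[0,1,0],"roll":0}]'
python3 -m handwheel '[{"travel":[0,1,0],"roll":0},{"travel":[0,1,0],"roll":0}]'
python3 -m handwheel '[{"travel":[0,1,0],"roll":0},{"travel":[0,1,0],"roll":0}]'
python3 -m handwheel '[{"travel":[0,1,0],"roll":0},{"travel":[0,1,0],"roll":0}]'
```

```text
t: 6.55
eef_pos: [477.2, -105.7, 55.5]
tcp_rot: [-1.919, 1.569, 2.801]
ft_force: [-5.7, 1.6, 3.0]
opening: 0.249
t: 6.75
eef_pos: [477.2, -104.9, 55.5]
tcp_rot: [-1.831, 1.569, 2.889]
ft_force: [-5.4, -0.7, 2.3]
opening: 0.252
t: 6.95
eef_pos: [477.2, -103.9, 55.5]
tcp_rot: [-1.817, 1.569, 2.903]
ft_force: [-5.6, -0.0, 2.4]
opening: 0.249
t: 7.15
eef_pos: [477.2, -102.9, 55.5]
tcp_rot: [-1.827, 1.569, 2.892]
ft_force: [-5.8, -0.8, 2.6]
opening: 0.246
t: 7.35
eef_pos: [477.2, -101.8, 55.5]
tcp_rot: [-1.884, 1.569, 2.836]
ft_force: [-5.4, 0.8, 2.1]
opening: 0.248
```

```bash
for i in 1 2 3 4; do python3 -m handwheel '[{"travel":[0,1,0],"roll":0},{"travel":[0,1,0],"roll":0}]' | grep -E "eef|force"; done
```

```text
eef_pos: [477.2, -100.7, 55.5]
ft_force: [-5.8, 2.6, 3.0]
eef_pos: [477.2, -99.6, 55.5]
ft_force: [-4.7, 1.6, 3.0]
eef_pos: [477.2, -98.5, 55.5]
ft_force: [-4.7, 3.3, 3.8]
eef_pos: [477.2, -97.7, 55.5]
ft_force: [-6.3, 0.8, 2.6]
```

```bash
for i in 1; do python3 -m handwheel '[{"travel":[0,1,0],"roll":0},{"travel":[0,1,0],"roll":0}]' | grep -E "eef|force"; done
python3 -c "
from h import *
cv2.imwrite('pics/side_e.png',cv2.resize(optics.read_camera('side')[150:250,240:360],None,fx=6,fy=6,interpolation=2)[:,:,::-1])
cv2.imwrite('pics/top_e.png',cv2.resize(optics.read_camera('top')[170:250,270:390],None,fx=6,fy=6,interpolation=2)[:,:,::-1])"
```

```text
eef_pos: [477.2, -97.2, 55.5]
ft_force: [-7.1, -3.8, 1.9]
```

View pics/side_e.png

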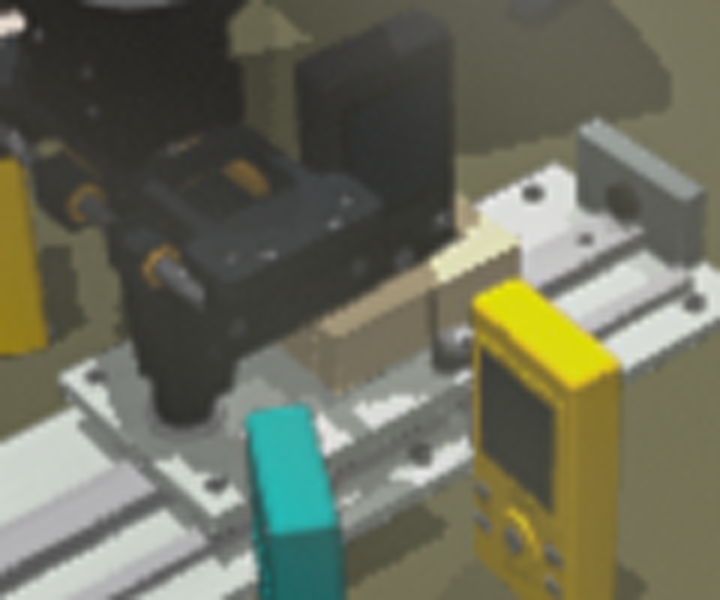

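View pics/top_e.png

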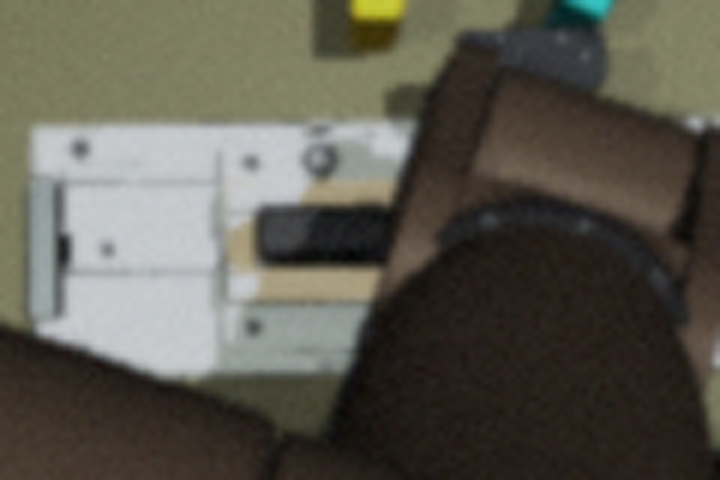

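```bash
python3 -m handwheel '[{"travel":[0,-0.8,0],"roll":0},{"travel":[0,-0.8,0],"roll":0},{"travel":[0,-0.8,0],"roll":0}]'
python3 -m handwheel '[{"travel":[0,0,0],"roll":0},{"travel":[0,0,0],"roll":0},{"travel":[0,0,0],"roll":0},{"travel":[0,0,0],"roll":0},{"travel":[0,0,0],"roll":0},{"travel":[0,0,0],"roll":0}]' -0.3
python3 -m handwheel '[{"travel":[0,0,8],"roll":0},{"travel":[0,0,25],"roll":0},{"travel":[0,0,50],"roll":0},{"travel":[0,0,80],"roll":0},{"travel":[0,0,110],"roll":0},{"travel":[0,0,135],"roll":0},{"travel":[0,10,150],"roll":0},{"travel":[0,30,155],"roll":0}]' -1
python3 -c "
from h import *
for n in('side','top'): cv2.imwrite('pics/%s_f.png'%n,cv2.resize(optics.read_camera(n)[130:290,190:440] if n=='side' else optics.read_camera(n)[150:270,255:455],None,fx=3 if n=='side' else 4,fy=3 if n=='side' else 4,interpolation=2)[:,:,::-1])"
```

```text
t: 8.75
eef_pos: [477.2, -97.6, 55.5]
tcp_rot: [-1.901, 1.569, 2.819]
ft_force: [-5.6, 0.0, 2.1]
opening: 0.25
t: 9.35
eef_pos: [478.2, -97.7, 55.7]
tcp_rot: [1.351, 1.571, -0.213]
ft_force: [0.8, 0.2, 0.2]
opening: 0.641
t: 10.15
eef_pos: [478.6, -68.1, 213.0]
tcp_rot: [1.259, 1.567, -0.306]
ft_force: [0.5, 0.4, -0.7]
opening: 1.001
```

View pics/side_f.png

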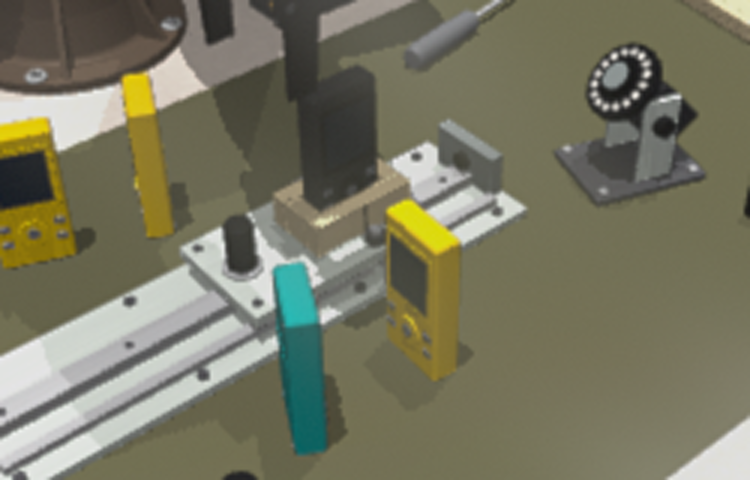

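View pics/top_f.png

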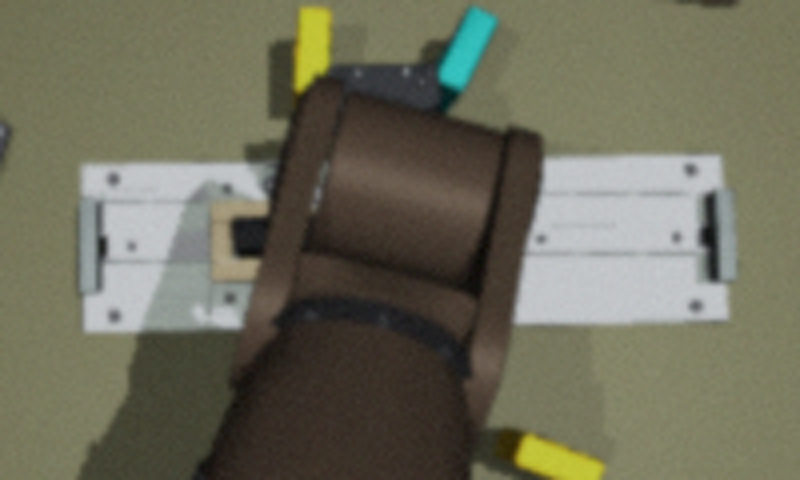

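```bash
python3 -c "
from h import *
a=cv2.imread('pics/side0.png');
cv2.imwrite('pics/stopm.png',cv2.resize(a[235:300,150:240],None,fx=8.5,fy=8.5,interpolation=2))
cv2.imwrite('pics/stopp.png',cv2.resize(a[160:220,310:380],None,fx=10,fy=10,interpolation=2))
"
```

```text
(no output)
```

View pics/stopm.png

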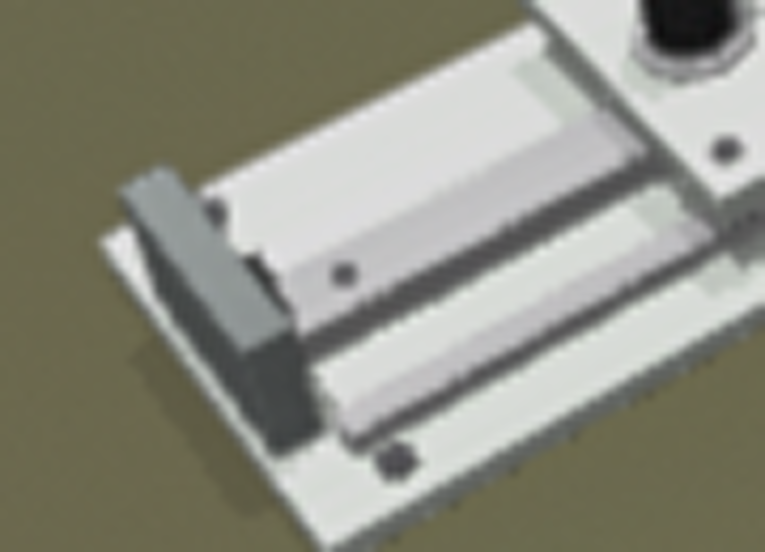

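View pics/stopp.png

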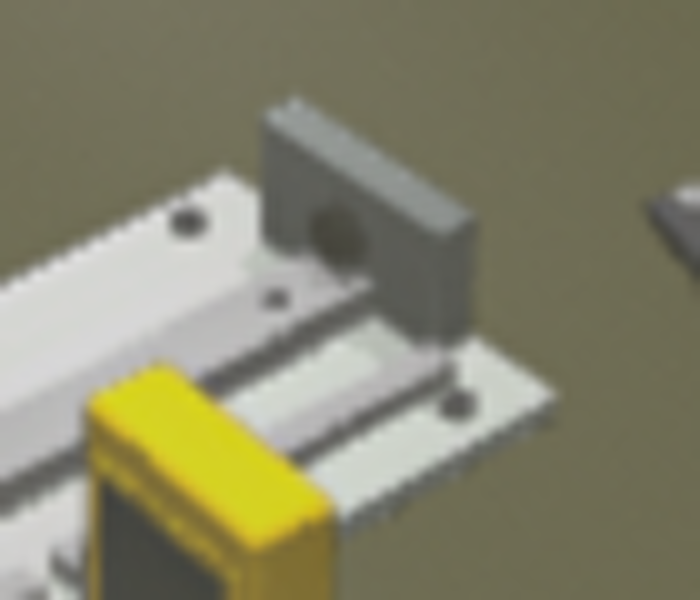

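```bash
python3 -c "
from h import *
np.set_printoptions(suppress=True,precision=1)
def f(u,v): return 150+u/8.5-.45,235+v/8.5-.45
def g(u,v): return 310+u/10-.45,160+v/10-.45
def zat(px,P):
    zs=np.arange(0,90,.5);e=[np.hypot(*(np.array(proj('side',(P[0],P[1],z)))-px)) for z in zs];i=int(np.argmin(e));return zs[i],e[i]
P=atz('side',*f(277,455),10);print(P,zat(f(247,350),P))
P=atz('side',*f(318,430),10);print(P,zat(f(297,325),P))
P=atz('side',*g(430,350),10);print(P,zat(g(435,235),P))
# guide: bottom edge line at (315,370)-> ; top edge (300,330)
for p in((310,358),(305,330)): print(atz('side',*f(*p),10),atz('side',*f(*p),20))
for z in(40,45,50): print([atz('side',*f(*p),z) for p in((120,190),(163,168),(297,325),(247,350))])
"
```

```text
[ 511.7 -347.7   10. ] (np.float64(47.5), np.float64(0.4394547237715874))
[ 510.9 -336.5   10. ] (np.float64(47.0), np.float64(1.2979416958015504))
[507.4 134.5  10. ] (np.float64(47.5), np.float64(0.05275728629278362))
[ 488.2 -327.8   10. ] [ 497.6 -330.1   20. ]
[ 478.8 -324.7   10. ] [ 488.4 -327.    20. ]
[array([ 434.5, -347.2,   40. ]), array([ 434.2, -335.6,   40. ]), array([ 504.8, -332.5,   40. ]), array([ 504.5, -345.3,   40. ])]
[array([ 439.8, -348.2,   45. ]), array([ 439.5, -336.7,   45. ]), array([ 509.7, -333.7,   45. ]), array([ 509.3, -346.4,   45. ])]
[array([ 445.2, -349.3,   50. ]), array([ 444.9, -337.9,   50. ]), array([ 514.5, -334.9,   50. ]), array([ 514.1, -347.4,   50. ])]
```

```bash
python3 -m handwheel '[{"travel":[0,10,0],"roll":0},{"travel":[0,28,0],"roll":0},{"travel":[0,48,0],"roll":0},{"travel":[-0.5,62,0],"roll":0},{"travel":[-0.5,69,0],"roll":0},{"travel":[-0.5,69,-10],"roll":0},{"travel":[-0.5,69,-25],"roll":0},{"travel":[-0.5,69,-30],"roll":0}]' -1
python3 -c "
from h import *
for n in('side','top'): cv2.imwrite('pics/%s_g.png'%n,cv2.resize(optics.read_camera(n)[130:290,190:440] if n=='side' else optics.read_camera(n)[150:270,255:455],None,fx=3 if n=='side' else 4,fy=3 if n=='side' else 4,interpolation=2)[:,:,::-1])"
```

```text
t: 11.05
eef_pos: [477.0, 0.9, 179.0]
tcp_rot: [-1.647, 1.569, 3.072]
ft_force: [-0.3, 0.2, -0.3]
opening: 0.998
```

View pics/side_g.png

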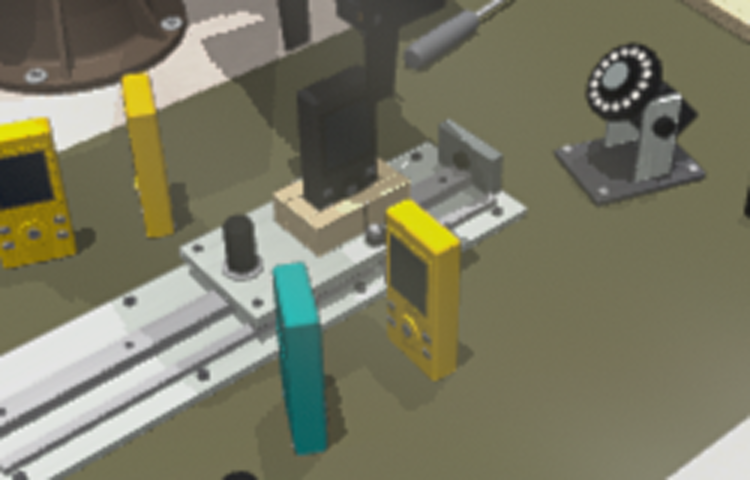

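View pics/top_g.png

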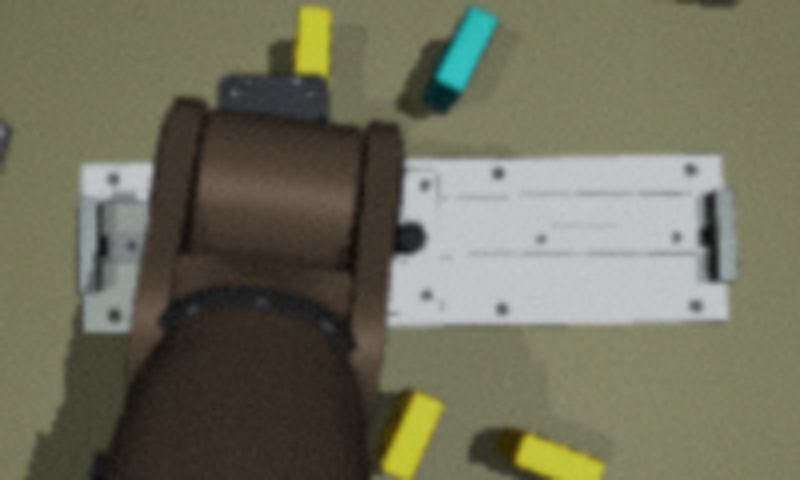

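```bash
python3 -c "
from h import *
np.set_printoptions(suppress=True,precision=1)
print('finger tip exp',[(np.array(proj('side',(525,y,179)))-[190,130])*3 for y in(-10,1,11)])
print('meter top corners exp',[(np.array(proj('side',(478+a,1+b,170)))-[190,130])*3 for a,b in((-12,-31),(-12,31),(12,31),(12,-31))])
print(atz('top',255+410/4-.4,150+237/4-.4,85))
print(atz('side',190+236/3-.4,130+221/3-.4,85))
s=lambda u,v,z:atz('side',190+u/3-.4,130+v/3-.4,z)
print([s(*c,170) for c in((298,87),(354,64),(377,78),(318,101))])
"
```

```text
finger tip exp [array([366.4, 100.7]), array([378.1,  95.3]), array([388.7,  90.4])]
meter top corners exp [array([297.1,  86.9]), array([361.6,  58.4]), array([381.1,  71.2]), array([316.1, 100.5])]
[477.6 -97.6  85. ]
[ 476.1 -101.9   85. ]
[array([464.6, -29.2, 170. ]), array([466.5,  22.9, 170. ]), array([493.6,  24. , 170. ]), array([489.6, -29.1, 170. ])]
```

```bash
python3 -c "
from h import *
a=cv2.imread('pics/side_g.png'); cv2.imwrite('pics/z.png',cv2.resize(a[0:240,240:480],None,fx=2.5,fy=2.5,interpolation=2))"
```

```text
(no output)
```

View pics/z.png

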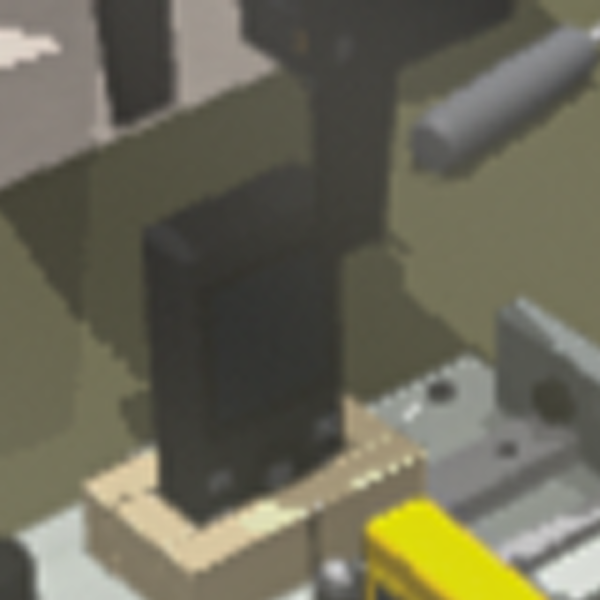

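```bash
python3 -m handwheel '[{"travel":[0.5,0,-10],"roll":0},{"travel":[0.5,0,-25],"roll":0},{"travel":[0.5,0,-42],"roll":0},{"travel":[0.5,0,-54],"roll":0},{"travel":[0.5,0,-57],"roll":0},{"travel":[0.5,0,-57],"roll":0}]' -1
python3 -m handwheel '[{"travel":[0,0,0],"roll":0},{"travel":[0,0,0],"roll":0},{"travel":[0,0,0],"roll":0},{"travel":[0,0,0],"roll":0},{"travel":[0,0,0],"roll":0},{"travel":[0,0,0],"roll":0},{"travel":[0,0,0],"roll":0},{"travel":[0,0,0],"roll":0}]' 1
python3 -m handwheel '[{"travel":[0,0,0],"roll":0},{"travel":[0,0,0],"roll":0},{"travel":[0,0,0],"roll":0},{"travel":[0,0,0],"roll":0},{"travel":[0,0,0],"roll":0}]' 1
```

```text
t: 11.75
eef_pos: [478.1, 1.2, 123.4]
tcp_rot: [-1.708, 1.57, 3.012]
ft_force: [0.1, -0.0, -0.3]
opening: 0.999
t: 12.55
eef_pos: [478.1, 1.3, 123.7]
tcp_rot: [1.359, 1.571, -0.205]
ft_force: [-0.4, -0.1, 0.8]
opening: 0.385
t: 13.05
eef_pos: [478.0, 1.4, 123.6]
tcp_rot: [-1.682, 1.571, 3.038]
ft_force: [-0.2, -0.6, -3.2]
opening: 0.253
```

```bash
python3 -m handwheel '[{"travel":[0,0,4],"roll":0},{"travel":[0,0,12],"roll":0},{"travel":[0,0,22],"roll":0},{"travel":[0,0,35],"roll":0},{"travel":[0,0,55],"roll":0},{"travel":[0,0,75],"roll":0},{"travel":[0,0,92],"roll":0},{"travel":[0,0,100],"roll":0}]'
python3 -c "
from h import *
for n in('side','top'): cv2.imwrite('pics/%s_h.png'%n,cv2.resize(optics.read_camera(n)[90:290,190:440] if n=='side' else optics.read_camera(n)[150:270,255:455],None,fx=3 if n=='side' else 4,fy=3 if n=='side' else 4,interpolation=2)[:,:,::-1])"
```

```text
t: 13.85
eef_pos: [478.4, 1.3, 225.8]
tcp_rot: [1.428, 1.568, -0.135]
ft_force: [-0.6, -0.8, -3.0]
opening: 0.251
```

View pics/side_h.png

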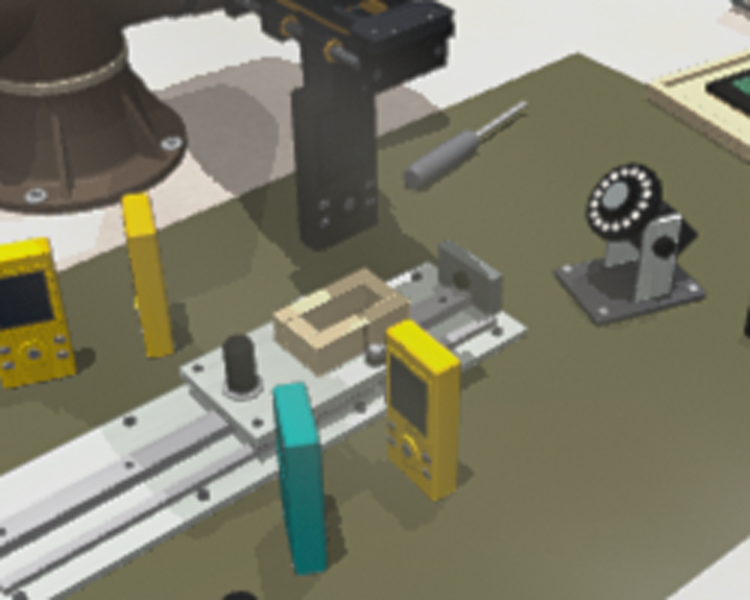

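```bash
python3 -m handwheel '[{"travel":[0,-15,0],"roll":0},{"travel":[0,-45,0],"roll":0},{"travel":[0,-85,0],"roll":0},{"travel":[0,-125,0],"roll":0},{"travel":[0,-170,0],"roll":0},{"travel":[0,-215,0],"roll":0},{"travel":[0,-255,0],"roll":0},{"travel":[1,-275,0],"roll":0}]'
python3 -m handwheel '[{"travel":[0,-5,-10],"roll":0},{"travel":[0,-5,-30],"roll":0},{"travel":[0,-5,-55],"roll":0},{"travel":[0,-5,-80],"roll":0},{"travel":[0,-5,-95],"roll":0},{"travel":[0,-5,-102],"roll":0},{"travel":[0,-5,-102],"roll":0}]'
python3 -c "
from h import *
for n in('side','top'): cv2.imwrite('pics/%s_i.png'%n,cv2.resize(optics.read_camera(n)[150:310,100:300] if n=='side' else optics.read_camera(n)[150:270,255:455],None,fx=3.7 if n=='side' else 4,fy=3.7 if n=='side' else 4,interpolation=2)[:,:,::-1])"
```

```text
t: 14.75
eef_pos: [478.5, -276.4, 222.6]
tcp_rot: [-1.994, 1.57, 2.723]
ft_force: [0.3, 0.4, -2.4]
opening: 0.251
t: 15.45
eef_pos: [478.8, -277.5, 120.6]
tcp_rot: [-2.284, 1.569, 2.436]
ft_force: [-0.4, -0.5, -2.5]
opening: 0.246
```

View pics/side_i.png

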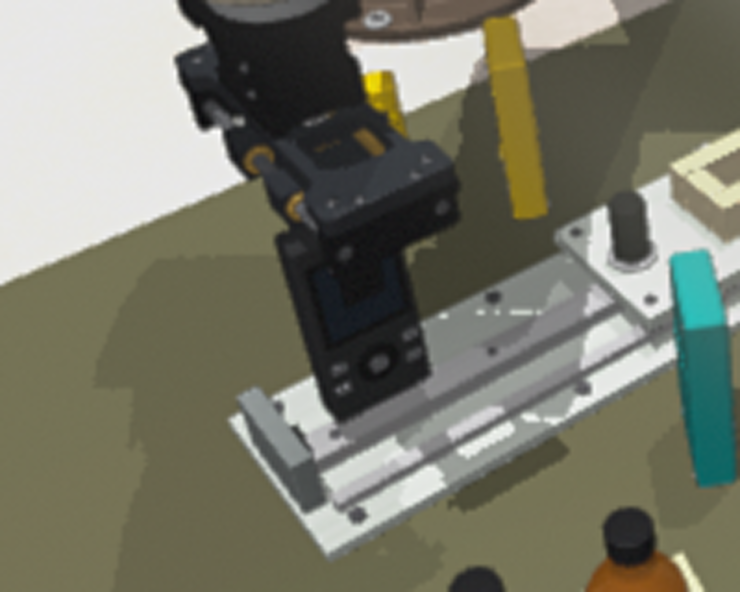

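```bash
python3 -m handwheel '[{"travel":[0,-8,-2],"roll":0},{"travel":[0,-16,-4],"roll":0},{"travel":[0,-21,-4],"roll":0},{"travel":[0,-25,-4],"roll":0},{"travel":[0,-29,-4],"roll":0},{"travel":[0,-33,-4],"roll":0}]'
python3 -m handwheel '[{"travel":[0,-5,0],"roll":0},{"travel":[0,-10,0],"roll":0},{"travel":[0,-15,0],"roll":0}]'
python3 -c "
from h import *
for n in('side',): cv2.imwrite('pics/%s_j.png'%n,cv2.resize(optics.read_camera(n)[150:310,100:300] if n=='side' else optics.read_camera(n)[150:270,255:455],None,fx=3.7 if n=='side' else 4,fy=3.7 if n=='side' else 4,interpolation=2)[:,:,::-1])"
```

```text
t: 16.15
eef_pos: [478.8, -310.9, 117.8]
tcp_rot: [-2.861, 1.568, 1.858]
ft_force: [-0.3, 7.1, 2.6]
opening: 0.251
t: 16.45
eef_pos: [478.8, -326.0, 118.0]
tcp_rot: [-2.89, 1.569, 1.83]
ft_force: [0.5, 7.4, 3.8]
opening: 0.255
```

View pics/side_j.png

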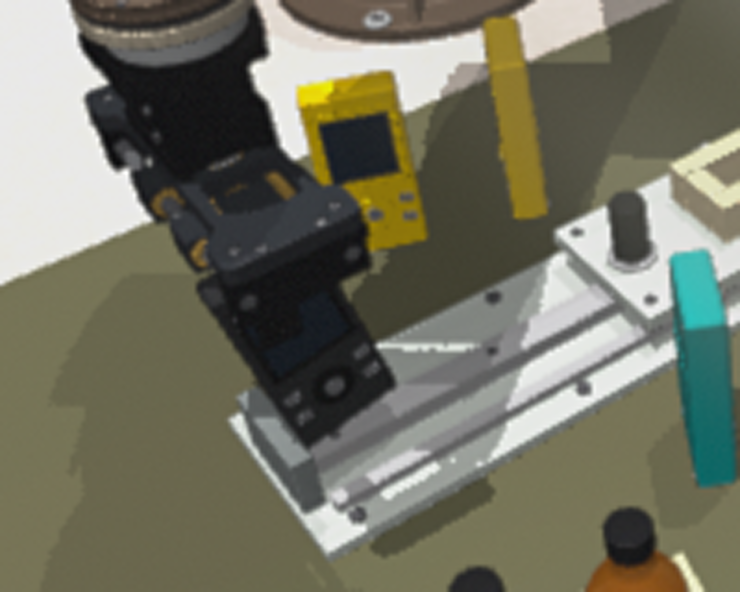

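```bash
python3 -m handwheel '[{"travel":[0,-5,0],"roll":0},{"travel":[0,-11,0],"roll":0},{"travel":[0,-17,0],"roll":0},{"travel":[0,-23,0],"roll":0},{"travel":[0,-29,0],"roll":0},{"travel":[0,-35,0],"roll":0},{"travel":[0,-41,0],"roll":0},{"travel":[0,-45,0],"roll":0}]'
python3 -c "
from h import *
for n in('side',): cv2.imwrite('pics/%s_k.png'%n,cv2.resize(optics.read_camera(n)[150:310,80:280] if n=='side' else optics.read_camera(n)[150:270,255:455],None,fx=3.7 if n=='side' else 4,fy=3.7 if n=='side' else 4,interpolation=2)[:,:,::-1])"
```

```text
t: 17.3
eef_pos: [478.5, -370.8, 117.2]
tcp_rot: [-2.704, 1.567, 2.015]
ft_force: [0.6, 7.5, -2.6]
opening: 0.252
```

View pics/side_k.png

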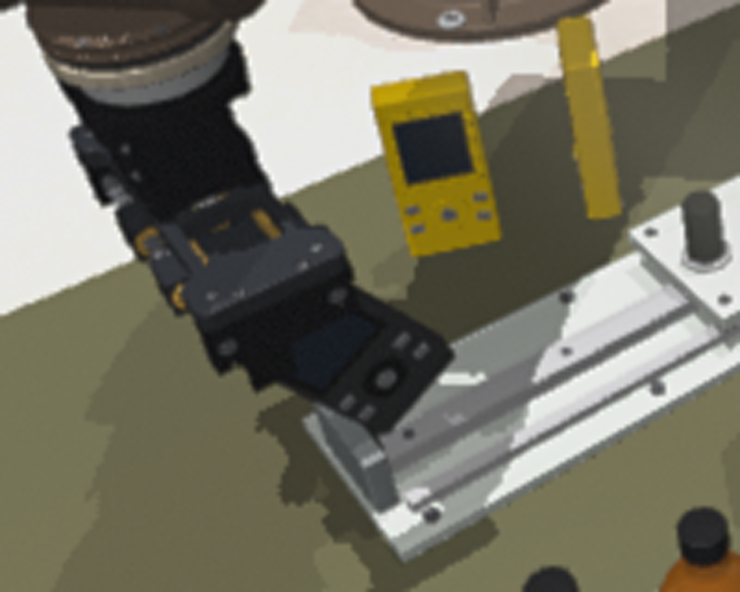

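```bash
cat >> h.py <<'E'
def atplane(n,u,v,P,N):
    o,d=ray(n,u,v);N=np.asarray(N,float);return o+d*(np.dot(np.asarray(P)-o,N)/np.dot(d,N))
E
python3 -c "
from h import *
np.set_printoptions(suppress=True,precision=1)
c=[atplane('side',80+u/3.7-.4,150+v/3.7-.4,(490.5,0,0),(1,0,0)) for u,v in((385,432),(452,357))]
print(c); d=c[1]-c[0]; print(np.linalg.norm(d),np.degrees(np.arctan2(d[2],d[1])))
m=(c[0]+c[1])/2; g=np.array([490.5,-370.8,136.2]); e=m-g; print(np.linalg.norm(e),np.degrees(np.arctan2(e[1],-e[2])))
"
```

```text
[array([ 490.5, -326.9,   43.3]), array([ 490.5, -279.7,   72.1])]
55.28419933199434 31.387664393092393
103.5575761247546 40.70242297905547
```

```bash
python3 -m handwheel '[{"travel":[0,-3,0],"roll":0},{"travel":[0,-6,0],"roll":0},{"travel":[0,-6,0],"roll":0}]'
python3 -m handwheel '[{"travel":[0,2,8],"roll":0},{"travel":[0,5,25],"roll":0},{"travel":[0,15,55],"roll":0},{"travel":[0,35,90],"roll":0},{"travel":[0,60,115],"roll":0},{"travel":[0,90,130],"roll":0},{"travel":[0,115,135],"roll":0},{"travel":[0,125,135],"roll":0}]'
python3 -c "
from h import *
for n in('side','top'): 
  im=optics.read_camera(n)[:,:,::-1]
  cv2.imwrite('pics/%s_l.png'%n,cv2.resize(im[90:290,150:350] if n=='side' else im[150:270,305:455],None,fx=3,fy=3,interpolation=2) if n=='side' else cv2.resize(im[150:270,300:460],None,fx=5,fy=5,interpolation=2))
print(env.state()['eef_pos'])"
```

```text
t: 17.65
eef_pos: [478.5, -376.9, 117.3]
tcp_rot: [-2.68, 1.568, 2.039]
ft_force: [1.0, 4.5, -0.6]
opening: 0.251
t: 18.45
eef_pos: [479.2, -251.3, 254.5]
tcp_rot: [0.945, 1.568, -0.617]
ft_force: [-0.4, -0.4, -2.9]
opening: 0.252
[ 479.12216279 -252.06539994  253.26019821]
```

View pics/side_l.png

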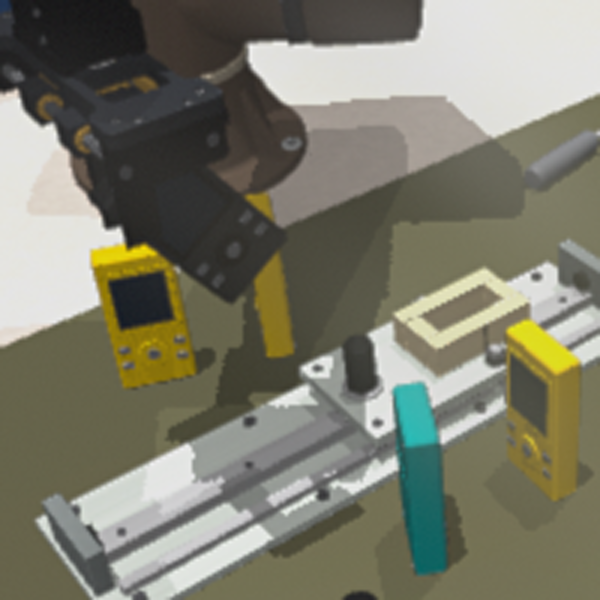

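View pics/top_l.png

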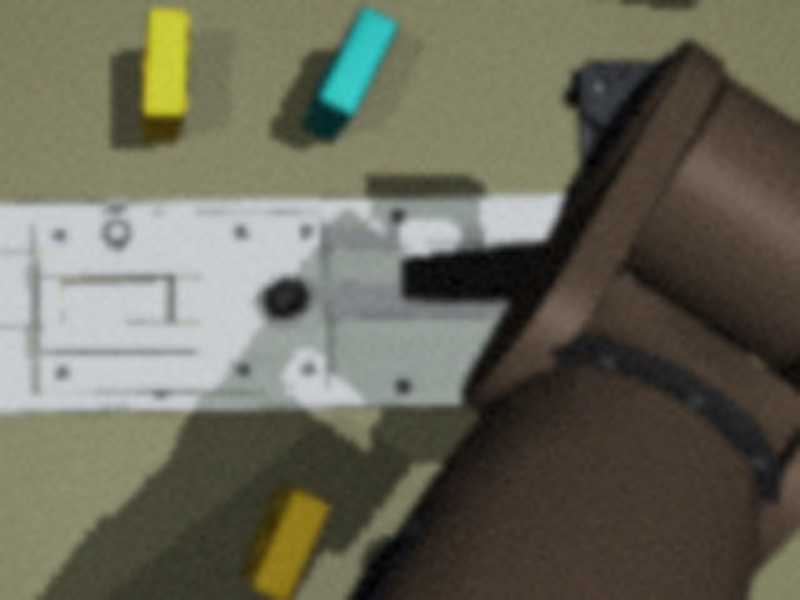

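```bash
python3 -c "
from h import *
im=optics.read_camera('side')[:,:,::-1]
cv2.imwrite('pics/side_m.png',cv2.resize(im[125:195,180:260],None,fx=9,fy=9,interpolation=2))
np.set_printoptions(suppress=True,precision=1)
for th in (42,45,48):
  t=np.radians(th);s,c=np.sin(t),np.cos(t)
  ax=np.array([0,s,-c]);w=np.array([0,c,s]);P=np.array([479,-252,272.5])
  L=102.5
  for nm,p in dict(fu=P+L*ax+31*w+[12,0,0],fl=P+L*ax-31*w+[12,0,0]).items():
    print(th,nm,(np.array(proj('side',p))-[180,125])*9+4, (np.array(proj('top',p))-[300,150])*5)
"
```

```text
42 fu [567.3 387.9] [421.  252.9]
42 fl [413.  616.5] [494.7 257.9]
45 fu [575.3 365.2] [417.  252.2]
45 fl [431.  598.8] [486.3 257.7]
48 fu [582.3 342.4] [413.4 251.6]
48 fl [448.3 580.5] [478.3 257.4]
```

View pics/side_m.png

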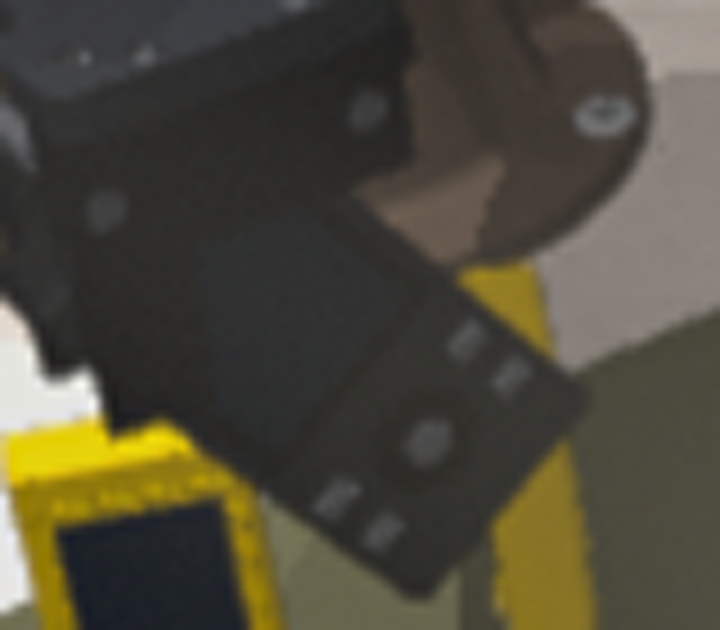

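```bash
cat > ov.py <<'E'
from h import *
def corners(P,yaw,th,L=102.5,s0=130):
    # P grasp point, yaw deg: horizontal direction foot points from +y toward +x ; th from vertical
    a=np.radians(yaw);t=np.radians(th);h=np.array([np.sin(a),np.cos(a),0]);x=np.array([np.cos(a),-np.sin(a),0])
    ax=h*np.sin(t)-np.array([0,0,np.cos(t)]);w=h*np.cos(t)+np.array([0,0,np.sin(t)])
    return {(i,j,k):P+ax*(L if k else L-s0)+31*j*w+12*i*x for i in(-1,1) for j in(-1,1) for k in(0,1)}
def overlay(name,im,P,yaw,th,box,f,out,L=102.5,col=(0,255,0)):
    C=corners(np.array(P,float),yaw,th,L)
    x0,y0,x1,y1=box
    I=cv2.resize(im[y0:y1,x0:x1],None,fx=f,fy=f,interpolation=2)
    q={k:tuple(int(v) for v in (np.array(proj(name,p))-[x0,y0]+.5)*f) for k,p in C.items()}
    for a in q:
        for b in q:
            if a<b and sum(m!=n for m,n in zip(a,b))==1: cv2.line(I,q[a],q[b],col if (a[0]==1 and b[0]==1) else (0,0,255),1)
    cv2.imwrite(out,I)
E
python3 -c "
from ov import *
im=optics.read_camera('side')[:,:,::-1]; cv2.imwrite('pics/raw_n.png',im)
overlay('side',im,(479,-252,272.5),0,43,(180,125,260,195),9,'pics/ov1.png')
print(env.state()['eef_pos'],env.state()['t'])
"
```

```text
[ 479.11322469 -253.37494847  252.56001267] 18.65
```

View pics/ov1.png

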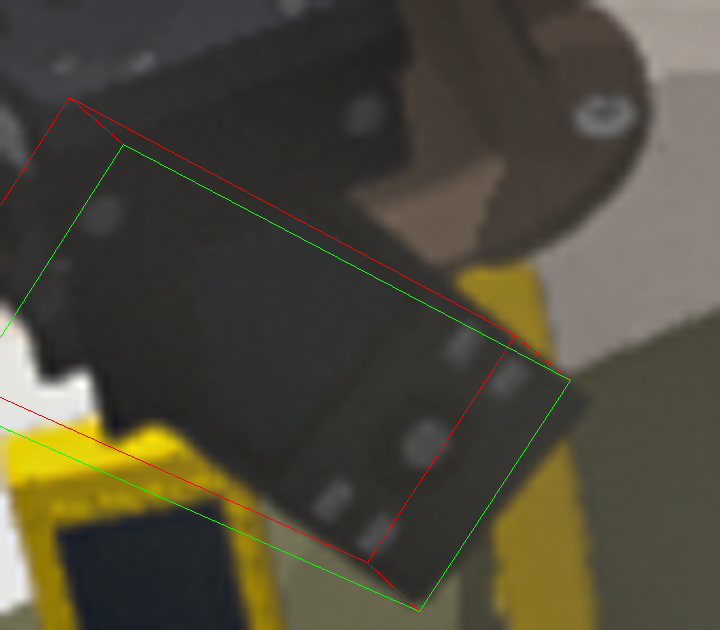

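```bash
cat > fit.py <<'E'
from ov import *
from scipy.optimize import least_squares
def fit(name,segs,P,yaw,th0,L=102.5,shift=True):
    # segs: list of (cornerA,cornerB,[pixel pts])
    def res(p):
        C=corners(np.array(P,float),yaw,p[0],L);r=[]
        for a,b,pts in segs:
            A=np.array(proj(name,C[a]))+p[1:3];B=np.array(proj(name,C[b]))+p[1:3];n=np.array([-(B-A)[1],(B-A)[0]]);n/=np.linalg.norm(n)
            r+= [np.dot(np.array(q)-A,n) for q in pts]
        return r+ [0.1*p[1],0.1*p[2]] if shift else r+[1e3*p[1],1e3*p[2]]
    s=least_squares(res,[th0,0,0]);return s.x,np.round(s.fun,2)
E
python3 -c "
from fit import *
f=lambda u,v:(180+u/9-.5,125+v/9-.5)
segs=[((1,-1,0),(1,-1,1),[f(250,475),f(330,540),f(400,592)]),((1,-1,1),(1,1,1),[f(450,580),f(500,510),f(560,430)]),((-1,1,0),(-1,1,1),[f(355,190),f(450,272),f(540,345)])]
x,r=fit('side',segs,(479.1,-252.5,272),0,40);print(x,r)
im=cv2.imread('pics/raw_n.png')
overlay('side',im,(479.1,-252.5,272),0,x[0],(180,125,260,195),9,'pics/ov2.png')
"
```

```text
[33.26320818  7.05744765 -7.01624782] [-0.94 -0.14  0.11  0.83 -0.01 -0.74  0.09  0.43  0.34  0.71 -0.7 ]
```

View pics/ov2.png

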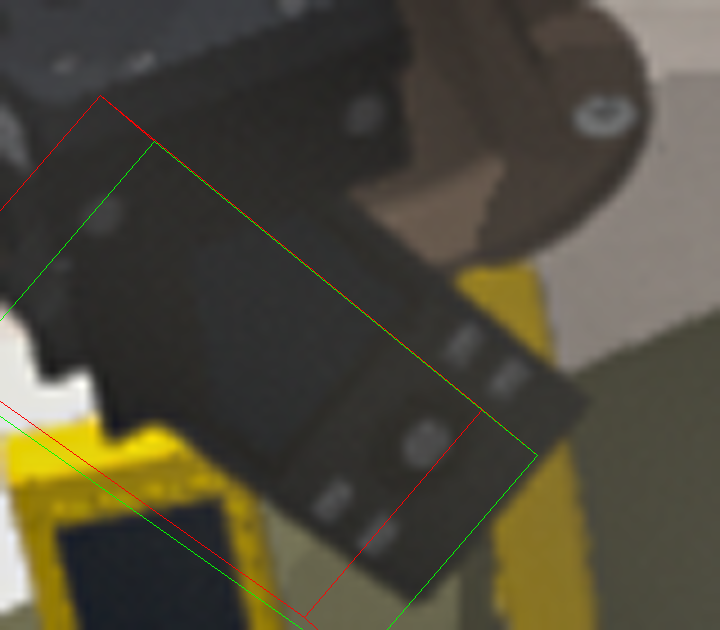

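```bash
python3 -c "
from fit import *
def back(fn,box):
    a=cv2.imread(fn);x0,y0,x1,y1=box;im=np.zeros((400,640,3),np.uint8);im[y0:y1,x0:x1]=cv2.resize(a,(x1-x0,y1-y0),interpolation=cv2.INTER_AREA);return im
b=(100,150,300,310)
overlay('side',back('pics/side_i.png',b),(478.8,-277.5,139.6),0,0,(150,190,240,270),7,'pics/oi.png')
overlay('side',back('pics/side_j.png',b),(478.8,-326,137),0,20,(130,190,220,280),7,'pics/oj.png')
x=np.hstack([cv2.imread('pics/oi.png')[:560],cv2.imread('pics/oj.png')[:560]])
cv2.imwrite('pics/oij.png',cv2.resize(x,(800,int(560*800/x.shape[1]))))
"
```

```text
(no output)
```

View pics/oij.png

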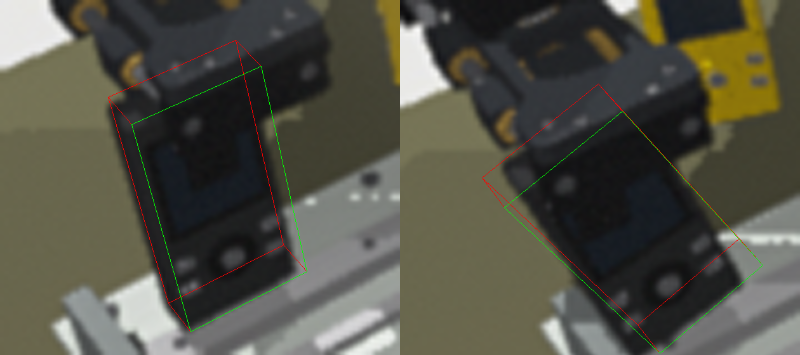

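```bash
python3 -c "
from h import *
a=cv2.imread('pics/side_j.png')[220:460,170:420];b=cv2.imread('pics/side_k.png')[220:460,190:480]
cv2.imwrite('pics/j2.png',cv2.convertScaleAbs(cv2.resize(a,None,fx=2.8,fy=2.4),alpha=2.2))
cv2.imwrite('pics/k2.png',cv2.convertScaleAbs(cv2.resize(b,None,fx=2.5,fy=2.5),alpha=2.2))
c=cv2.imread('pics/raw_n.png')[115:200,160:260]
cv2.imwrite('pics/n2.png',cv2.convertScaleAbs(cv2.resize(c,None,fx=7,fy=7,interpolation=2),alpha=2.2))
"
```

```text
(no output)
```

View pics/j2.png

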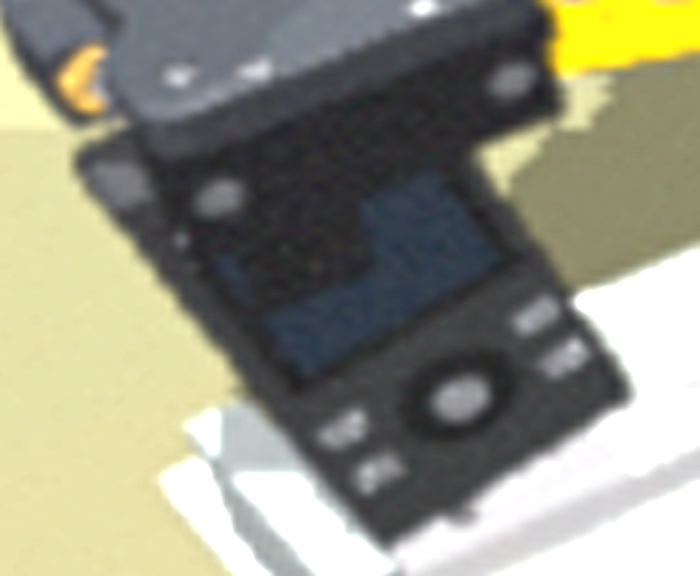

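View pics/k2.png

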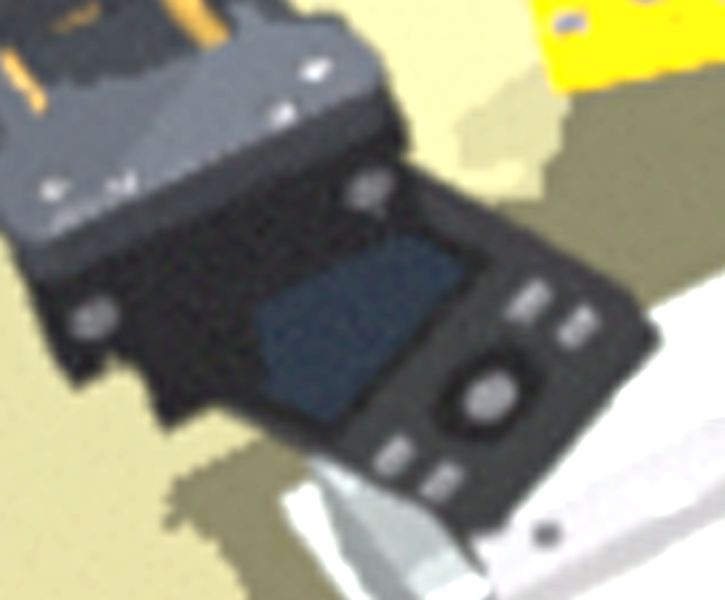

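View pics/n2.png

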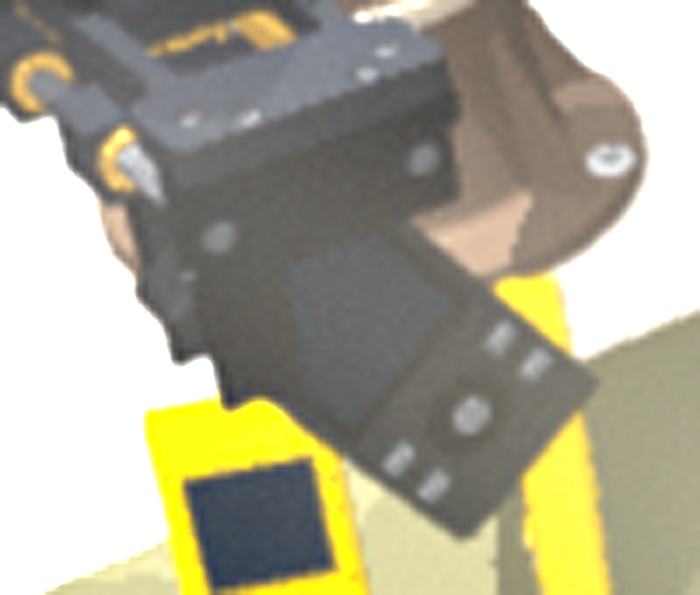

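```bash
python3 -c "
from fit import *
np.set_printoptions(suppress=True,precision=2)
f=lambda u,v:(80+(190+u/2.5)/3.7-.5,150+(220+v/2.5)/3.7-.5)
segs=[((1,-1,0),(1,-1,1),[f(225,405),f(330,455),f(440,520)]),((1,-1,1),(1,1,1),[f(520,515),f(570,455),f(640,370)]),((-1,1,0),(-1,1,1),[f(430,170),f(530,225),f(615,280)])]
P=(478.5,-370.8,136.2)
print(fit('side',segs,P,0,40))
f=lambda u,v:(100+(170+u/2.8)/3.7-.5,150+(220+v/2.4)/3.7-.5)
segs=[((1,-1,0),(1,-1,1),[f(205,240),f(290,385),f(370,520)]),((1,-1,1),(1,1,1),[f(420,530),f(500,485),f(600,420)]),((-1,1,0),(-1,1,1),[f(500,190),f(550,265),f(600,335)])]
print(fit('side',segs,(478.8,-326,137),0,18))
"
```

```text
(array([29.76,  7.12, -6.64]), array([-0.79, -1.24, -0.51,  0.62,  0.16, -0.55,  1.23,  0.51,  0.65,
        0.71, -0.66]))
(array([ 6.53,  5.5 , -4.2 ]), array([-1.02, -0.65, -0.38,  0.58,  0.34, -0.8 ,  1.7 ,  0.75, -0.44,
        0.55, -0.42]))
```

```bash
python3 -m handwheel '[{"travel":[0,-20,-10],"roll":0},{"travel":[0,-45,-30],"roll":0},{"travel":[0,-65,-60],"roll":0},{"travel":[0,-80,-90],"roll":0},{"travel":[0,-88,-120],"roll":0},{"travel":[0,-90,-142],"roll":0},{"travel":[0,-90,-150],"roll":0},{"travel":[0,-90,-150],"roll":0}]'
python3 -m handwheel '[{"travel":[0,-4,0],"roll":0},{"travel":[0,-8,0],"roll":0},{"travel":[0,-12,0],"roll":0},{"travel":[0,-16,0],"roll":0},{"travel":[0,-20,0],"roll":0},{"travel":[0,-24,0],"roll":0},{"travel":[0,-28,0],"roll":0},{"travel":[0,-32,0],"roll":0}]'
python3 -c "
from h import *
im=optics.read_camera('side')[:,:,::-1]; cv2.imwrite('pics/raw_o.png',im)
cv2.imwrite('pics/o2.png',cv2.convertScaleAbs(cv2.resize(im[180:270,110:220],None,fx=6.5,fy=6.5,interpolation=2),alpha=1.8))"
```

```text
t: 19.45
eef_pos: [478.5, -343.7, 101.4]
tcp_rot: [-2.253, 1.569, 2.466]
ft_force: [-0.8, -0.6, -2.8]
opening: 0.251
t: 20.25
eef_pos: [478.7, -373.3, 102.3]
tcp_rot: [-2.748, 1.567, 1.971]
ft_force: [0.4, 8.9, -1.7]
opening: 0.247
```

View pics/o2.png

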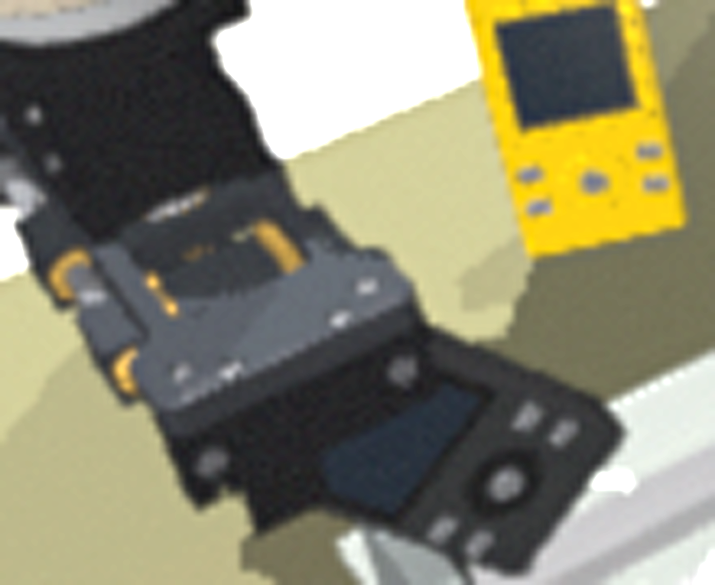

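```bash
python3 -c "
from fit import *
np.set_printoptions(suppress=True,precision=2)
f=lambda u,v:(110+u/6.5-.5,180+v/6.5-.5)
segs=[((1,-1,0),(1,-1,1),[f(315,505),f(400,540),f(465,570)]),((1,-1,1),(1,1,1),[f(550,545),f(580,505),f(610,455)]),((-1,1,0),(-1,1,1),[f(440,330),f(520,365),f(590,400)])]
print(fit('side',segs,(478.7,-373.3,121.3),0,37))
"
```

```text
(array([33.9,  7.8, -7.6]), array([-1.14, -1.02, -0.47,  0.83,  0.41, -0.99,  1.26,  0.59,  0.62,
        0.78, -0.76]))
```

```bash
python3 -m handwheel '[{"travel":[0,-3,0],"roll":0},{"travel":[0,-6,0],"roll":0},{"travel":[0,-9,0],"roll":0},{"travel":[0,-12,0],"roll":0},{"travel":[0,-15,0],"roll":0},{"travel":[0,-18,0],"roll":0}]'
python3 -c "
from fit import *
np.set_printoptions(suppress=True,precision=2)
im=optics.read_camera('side')[:,:,::-1]; cv2.imwrite('pics/raw_p.png',im)
cv2.imwrite('pics/p2.png',cv2.convertScaleAbs(cv2.resize(im[180:270,110:220],None,fx=6.5,fy=6.5,interpolation=2),alpha=1.8))"
```

```text
t: 20.9
eef_pos: [478.7, -391.4, 102.3]
tcp_rot: [-2.715, 1.567, 2.004]
ft_force: [0.0, 7.7, -0.9]
opening: 0.251
```

View pics/p2.png

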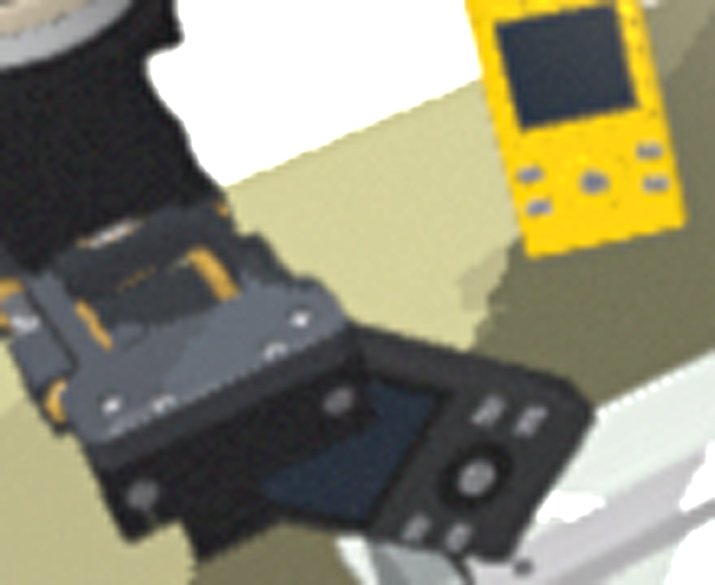

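```bash
python3 -c "
from fit import *
np.set_printoptions(suppress=True,precision=2)
f=lambda u,v:(110+u/6.5-.5,180+v/6.5-.5)
segs=[((1,-1,0),(1,-1,1),[f(290,512),f(360,530),f(440,553)]),((1,-1,1),(1,1,1),[f(525,540),f(550,495),f(580,445)]),((-1,1,0),(-1,1,1),[f(380,325),f(460,350),f(550,378)])]
x,r=fit('side',segs,(478.7,-391.4,121.3),0,42);print(x,r)
# in-plane shift
P0=np.array([490.7,-391.4+70,121.3-70]);a=np.array(proj('side',P0));q=atplane('side',a[0]+x[1],a[1]+x[2],P0,(1,0,0))-P0;t=np.radians(x[0]);print(q,'w',q[1]*np.cos(t)+q[2]*np.sin(t),'ax',q[1]*np.sin(t)-q[2]*np.cos(t))
"
```

```text
[ 40.08   9.47 -10.35] [-1.73 -1.67 -1.25  0.97  0.08 -0.63  1.73  1.48  1.18  0.95 -1.03]
[ 0.   24.42 14.34] w 27.920755785380486 ax 4.751943782386029
```

```bash
python3 -c "
from fit import *
np.set_printoptions(suppress=True,precision=2)
f=lambda u,v:np.array((110+u/6.5-.5,180+v/6.5-.5))
P=np.array((478.7,-391.4,121.3))
for xx in(12,24):
  for dy in(-10,10): print(xx,dy,(np.array(proj('side',P+[xx,dy,-19]))-[110,180]+.5)*6.5)
for off in (0,1):
  o=np.array([0,0])
  def pl(u,v): return atplane('side',*(f(u,v)),P+[12,0,0],(1,0,0))-P
  A,B=pl(290,512),pl(440,553);d=(B-A)/np.linalg.norm(B-A)
  C,D=pl(550,495),pl(580,445)
  print(A,B,'th',np.degrees(np.arctan2(d[1],-d[2])),'dist pivot->lower edge',A[1]*d[2]-A[2]*d[1], 'foot',C@d,D@d)
  break
def pu(u,v): return atplane('side',*(f(u,v)),P+[-12,0,0],(1,0,0))-P
A,B=pu(380,325),pu(550,378);d=(B-A)/np.linalg.norm(B-A);print('upper edge th',np.degrees(np.arctan2(d[1],-d[2])),A[1]*d[2]-A[2]*d[1])
"
```

```text
12 -10 [204.28 548.68]
12 10 [270.12 516.61]
24 -10 [219.87 572.26]
24 10 [286.12 539.62]
[ 12.    15.65 -20.84] [ 12.    53.22 -64.63] th 40.631975336038096 dist pivot->lower edge 1.6959012642268458 foot 107.7864135936165 105.96753169821811
upper edge th 42.3354373944645 -52.79245824196404
```

```bash
python3 -m handwheel '[{"travel":[0,2,8],"roll":0},{"travel":[0,2,30],"roll":0},{"travel":[0,-5,55],"roll":0},{"travel":[0,-25,62],"roll":0},{"travel":[0,-50,55],"roll":0},{"travel":[0,-72,30],"roll":0},{"travel":[0,-82,5],"roll":0},{"travel":[0,-84,-15],"roll":0}]'
python3 -c "
from h import *
im=optics.read_camera('side')[:,:,::-1]; cv2.imwrite('pics/raw_q.png',im)
cv2.imwrite('pics/q2.png',cv2.convertScaleAbs(cv2.resize(im[190:300,70:190],None,fx=6,fy=5.4,interpolation=2),alpha=1.8))"
```

```text
t: 21.75
eef_pos: [478.7, -478.0, 86.7]
tcp_rot: [0.305, 1.57, -1.26]
ft_force: [0.7, -0.0, -1.8]
opening: 0.25
```

View pics/q2.png

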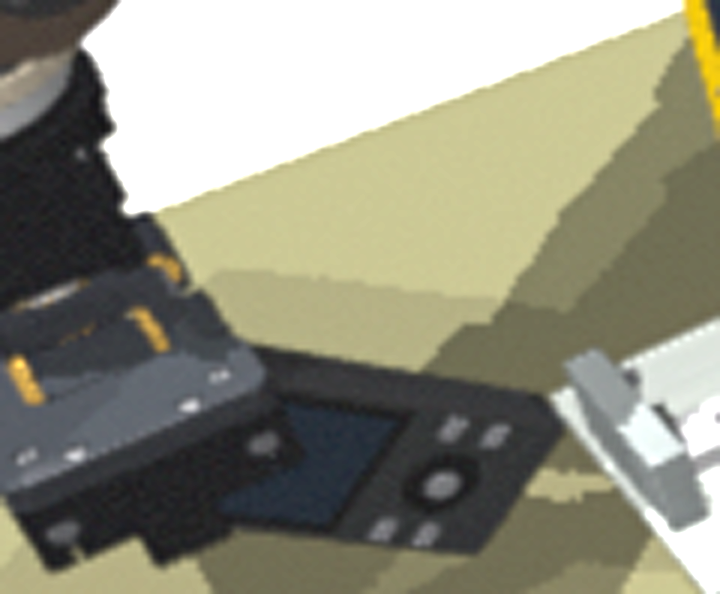

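```bash
python3 -c "
from fit import *
np.set_printoptions(suppress=True,precision=2)
f=lambda u,v:np.array((70+u/6-.5,190+v/5.4-.5))
P=np.array((478.7,-478.0,105.7))
def pl(u,v,x): return atplane('side',*(f(u,v)),P+[x,0,0],(1,0,0))-P
def rep(A,B):
  d=(B-A)/np.linalg.norm(B-A);return 'th',np.degrees(np.arctan2(d[1],-d[2])),'w',-(A[1]*d[2]-A[2]*d[1])
print(rep(pl(235,526,12),pl(465,551,12)));print(rep(pl(275,345,-12),pl(545,396,-12)))
A,B=pl(490,540,12),pl(562,430,12);d=(B-A)/np.linalg.norm(B-A);print('foot th',np.degrees(np.arctan2(d[2],d[1])),A,B)
print('upper corner',pl(560,418,12)+P,'lower',pl(478,552,12)+P)
"
```

```text
('th', np.float64(44.67884966479645), 'w', np.float64(-6.320875676731388))
('th', np.float64(43.45992056019418), 'w', np.float64(51.320434239714196))
foot th 46.220381412153 [ 12.    76.91 -78.47] [ 12.   111.33 -42.54]
upper corner [ 490.7  -365.88   69.1 ] lower [ 490.7  -406.07   24.22]
```

```bash
python3 -m handwheel '[{"travel":[0,0,10],"roll":0},{"travel":[0,0,30],"roll":0},{"travel":[0,2,60],"roll":0},{"travel":[0,10,90],"roll":0},{"travel":[0,28,118],"roll":0},{"travel":[0,52,138],"roll":0},{"travel":[0,80,150],"roll":0},{"travel":[0,110,154],"roll":0}]'
python3 -m handwheel '[{"travel":[0,32,0],"roll":-1},{"travel":[0,66,0],"roll":-3},{"travel":[0,100,0],"roll":-5},{"travel":[0,136,0],"roll":-8},{"travel":[0,172,0],"roll":-11},{"travel":[0,208,0],"roll":-13},{"travel":[0,244,0],"roll":-15},{"travel":[0,276,0],"roll":-16}]'
python3 -m handwheel '[{"travel":[0,28,0],"roll":-1},{"travel":[0,56,0],"roll":-1.9},{"travel":[0,84,0],"roll":-1.9},{"travel":[0,108,0],"roll":-1.9},{"travel":[0,126,0],"roll":-1.9},{"travel":[0,136,0],"roll":-1.9},{"travel":[0,139,0],"roll":-1.9},{"travel":[0,139,0],"roll":-1.9}]'
python3 -c "
from h import *
s=env.state();print(s['eef_pos'],s['t'])
for n in('side','top'):
  im=optics.read_camera(n)[:,:,::-1]; cv2.imwrite('pics/raw_%s_r.png'%n,im)
  cv2.imwrite('pics/%s_r.png'%n,cv2.convertScaleAbs(cv2.resize(im[70:220,260:460] if n=='side' else im[140:290,200:400],None,fx=4,fy=4,interpolation=2),alpha=1.6))"
```

```text
t: 22.6
eef_pos: [479.4, -365.9, 246.1]
tcp_rot: [0.795, 1.565, -0.769]
ft_force: [0.4, -0.6, -2.3]
opening: 0.251
t: 23.4
eef_pos: [478.9, -88.9, 244.3]
tcp_rot: [1.518, 1.567, -0.326]
ft_force: [0.5, -0.3, -2.7]
opening: 0.253
t: 24.2
eef_pos: [479.1, 48.3, 242.5]
tcp_rot: [1.689, 1.569, -0.187]
ft_force: [0.0, -0.1, -2.7]
opening: 0.25
[479.1160004   48.31216648 242.52149185] 24.2
```

View pics/side_r.png

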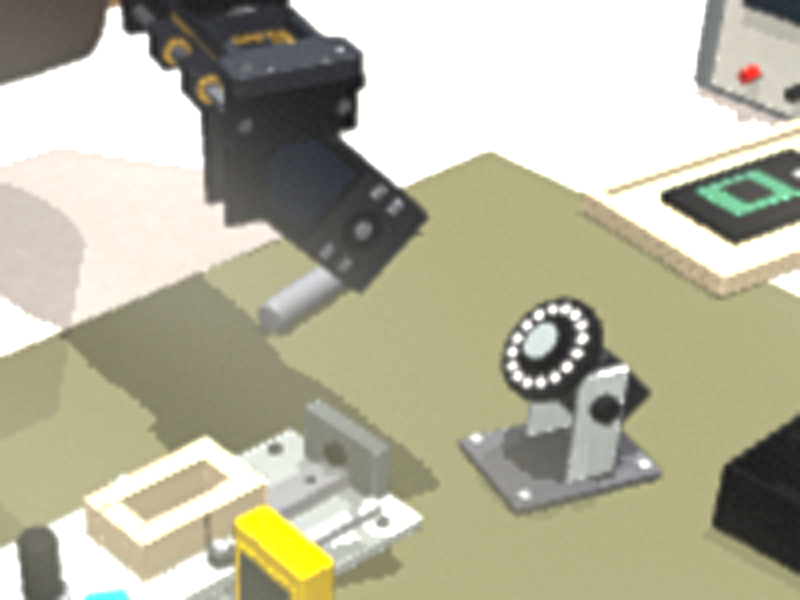

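View pics/top_r.png

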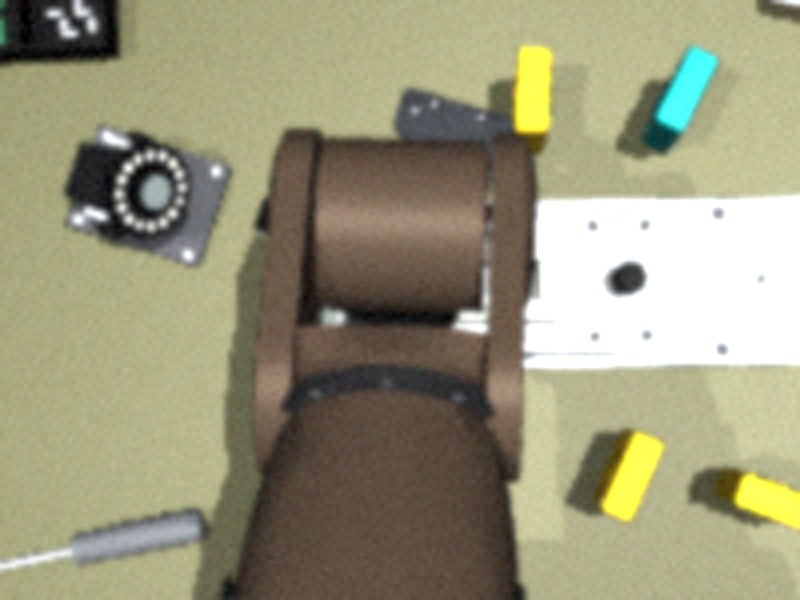

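```bash
python3 -c "
from h import *
im=cv2.imread('pics/raw_side_r.png')
cv2.imwrite('pics/r2.png',cv2.convertScaleAbs(cv2.resize(im[85:150,305:375],None,fx=9,fy=9,interpolation=2),alpha=1.8))
cv2.imwrite('pics/r3.png',cv2.resize(im[135:205,370:430],None,fx=8.5,fy=8.5,interpolation=2))"
```

```text
(no output)
```

View pics/r2.png

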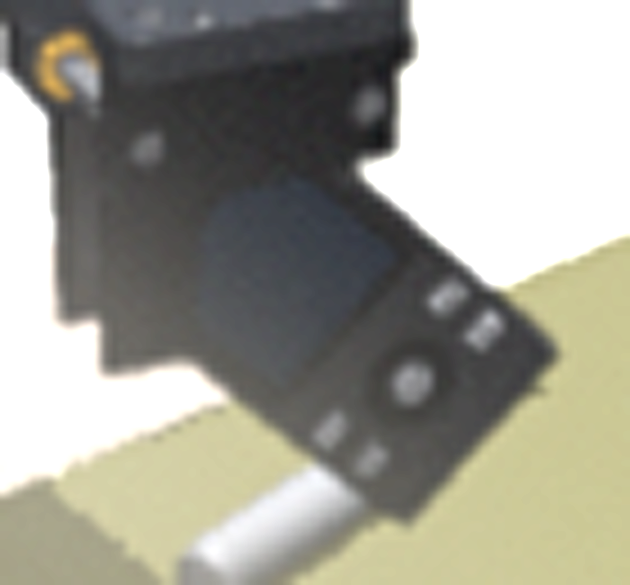

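View pics/r3.png

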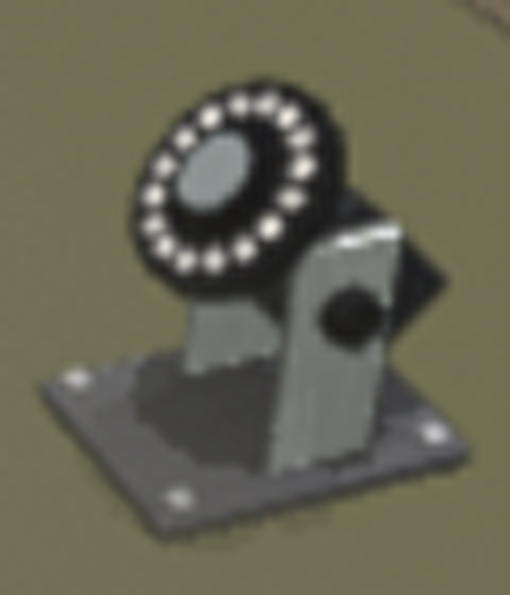

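```bash
cat > meas.py <<'E'
from h import *
np.set_printoptions(suppress=True,precision=2)
def setup(P,yaw):
    a=np.radians(yaw);return np.array([np.sin(a),np.cos(a),0]),np.array([np.cos(a),-np.sin(a),0])
def pl(px,P,yaw,off):
    h,x=setup(P,yaw);q=atplane('side',*px,np.array(P)+off*x,x)-np.array(P);return np.array([q@h,q[2]])
def line(A,B):
    d=(B-A)/np.linalg.norm(B-A);return np.degrees(np.arctan2(d[0],-d[1])),-(A[0]*d[1]-A[1]*d[0])
E
python3 -c "
from meas import *
f=lambda u,v:np.array((305+u/9-.5,85+v/9-.5))
P=(479.1,48.3,261.5);Y=17.5
print('low',line(pl(f(215,383),P,Y,12),pl(f(395,512),P,Y,12)))
print('up(-x)',line(pl(f(358,170),P,Y,-12),pl(f(490,280),P,Y,-12)))
A,B=pl(f(425,505),P,Y,12),pl(f(540,375),P,Y,12);d=B-A;print('foot',np.degrees(np.arctan2(d[1],d[0])))
c=pl(f(410,522),P,Y,12);print('low corner',c);print('up corner +x',pl(f(548,362),P,Y,12),'up -x',pl(f(555,352),P,Y,-12))
g=lambda u,v:np.array((370+u/8.5-.5,135+v/8.5-.5))
print('lens side z105',atz('side',*g(213,172),105))
t=lambda u,v:np.array((200+u/4-.4,140+v/4-.4))
print('lens top',atz('top',*t(156,190),105), 'tri',tri(g(213,172),t(156,190)))
print('knob side/top', tri)
"
```

```text
low (np.float64(46.07693425261611), np.float64(-10.072743793955201))
up(-x) (np.float64(45.07912905271748), np.float64(51.23496107421965))
foot 44.900737160768564
low corner [ 72.37 -83.46]
up corner +x [109.95 -44.77] up -x [124.79 -57.09]
lens side z105 [542.29 243.11 105.  ]
lens top [543.43 248.15 105.  ] tri (array([542.06, 246.73, 103.76]), np.float64(4.370486761896307))
knob side/top <function tri at 0x7fb1292807c0>
```

```bash
python3 -c "
from meas import *
g=lambda u,v:np.array((370+u/8.5-.5,135+v/8.5-.5))
o1=g(213,172)-np.array(proj('side',(543.4,248.1,105)))
o2=np.array((190+236/3-.4,130+221/3-.4))-np.array(proj('side',(477.6,-97.7,85)))
print(o1,o2)
o=(o1+o2)/2
f=lambda u,v:np.array((305+u/9-.5,85+v/9-.5))-o
P=(479.1,48.3,261.5);Y=17.5
print('low',line(pl(f(215,383),P,Y,12),pl(f(395,512),P,Y,12)))
print('up(-x)',line(pl(f(358,170),P,Y,-12),pl(f(490,280),P,Y,-12)))
a,b=pl(f(410,522),P,Y,12),pl(f(548,362),P,Y,12);m=(a+b)/2;print(a,b,m,np.linalg.norm(a-b))
h,x=setup(P,Y);F=np.array(P)+h*m[0]+[0,0,m[1]];print('foot centre',F)
for az in(17.5,18.5):
  r=np.radians(az);z=np.array([-np.sin(r)*.7071,-np.cos(r)*.7071,.7071]);T=np.array([543.3,248.1,105])+80*z
  # rotate foot offset by az-17.5
  hh=np.array([np.sin(r),np.cos(r),0]);F2=np.array(P)+hh*m[0]+[0,0,m[1]]
  print(az,'target',T,'move',T-F2)
"
```

```text
[-1.67  0.51] [-1.91  0.43]
low (np.float64(46.19639618971798), np.float64(-6.979193043936503))
up(-x) (np.float64(45.20392345853486), np.float64(54.45244669223894))
[ 76.98 -83.28] [114.54 -44.54] [ 95.76 -63.91] 53.95494090153262
foot centre [507.89 139.62 197.59]
17.5 target [526.29 194.15 161.57] move [ 18.4   54.53 -36.02]
18.5 target [525.35 194.46 161.57] move [ 15.87  55.35 -36.02]
```

```bash
python3 -m handwheel '[{"travel":[1,4,-3],"roll":-0.2},{"travel":[4,13,-9],"roll":-0.5},{"travel":[7,24,-16],"roll":-1},{"travel":[10,35,-23],"roll":-1},{"travel":[13,45,-29],"roll":-1},{"travel":[15,52,-33],"roll":-1},{"travel":[16,55,-36],"roll":-1},{"travel":[16,55,-36],"roll":-1}]'
python3 -c "
from h import *
s=env.state();print(s['eef_pos'],s['t'])
for n in('side','top'):
  im=optics.read_camera(n)[:,:,::-1]; cv2.imwrite('pics/raw_%s_s.png'%n,im)
im=cv2.imread('pics/raw_side_s.png')
cv2.imwrite('pics/s3.png',cv2.convertScaleAbs(cv2.resize(im[105:205,325:440],None,fx=6.5,fy=6,interpolation=2),alpha=1.5))
im=cv2.imread('pics/raw_top_s.png')
cv2.imwrite('pics/t3.png',cv2.convertScaleAbs(cv2.resize(im[150:270,205:365],None,fx=5,fy=5,interpolation=2),alpha=1.5))"
```

```text
t: 25.1
eef_pos: [495.0, 103.7, 205.2]
tcp_rot: [-1.055, 1.57, -2.948]
ft_force: [0.3, -0.1, -1.8]
opening: 0.251
[494.9935844  103.70550113 205.22708211] 25.1
```

View pics/s3.png

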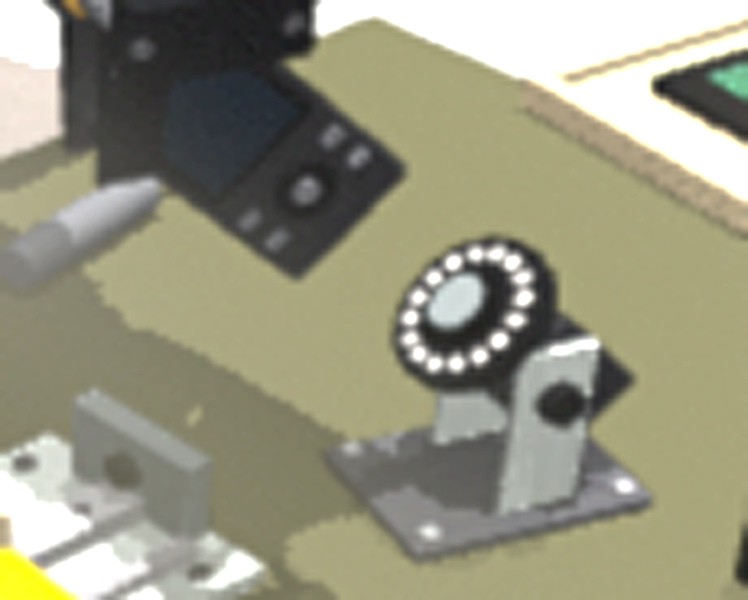

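View pics/t3.png

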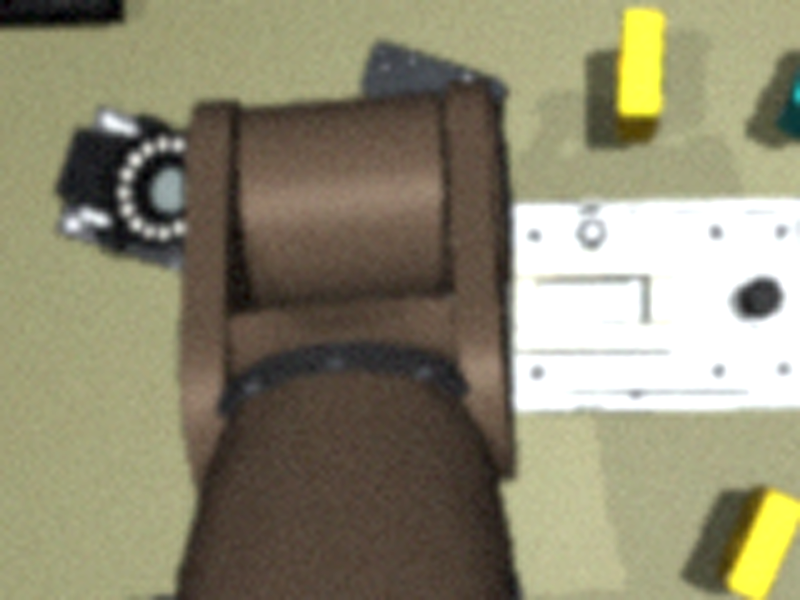

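```bash
python3 -c "
from h import *
im=cv2.imread('pics/raw_side_s.png')
cv2.imwrite('pics/s4.png',cv2.convertScaleAbs(cv2.resize(im[105:160,335:395],None,fx=10,fy=10,interpolation=2),alpha=1.8))"
```

```text
(no output)
```

View pics/s4.png

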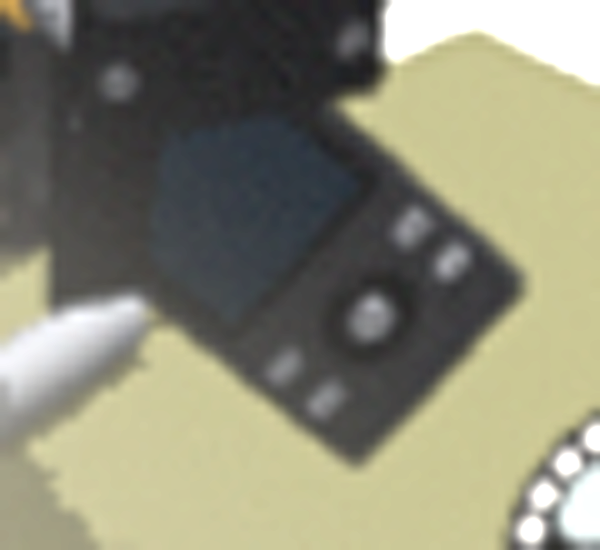

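```bash
python3 -c "
from meas import *
o=np.array([-1.8,.47])
f=lambda u,v:np.array((335+u/10-.5,105+v/10-.5))-o
P=(495,103.7,224.2);Y=18.5
print('low',line(pl(f(165,313),P,Y,12),pl(f(340,455),P,Y,12)))
print('up(-x)',line(pl(f(345,100),P,Y,-12),pl(f(500,250),P,Y,-12)))
A,B=pl(f(385,440),P,Y,12),pl(f(510,306),P,Y,12);d=B-A;print('foot',np.degrees(np.arctan2(d[1],d[0])))
a,b=pl(f(357,467),P,Y,12),pl(f(518,292),P,Y,12);m=(a+b)/2;print(a,b,m,np.linalg.norm(a-b), 'L',(m[0]-m[1])*.7071,'w',(m[0]+m[1])*.7071)
h,x=setup(P,Y);F=np.array(P)+h*m[0]+[0,0,m[1]];print('foot centre',F)
L=np.array([543.3,248.1,105]);r=np.radians(18.5);z=np.array([-np.sin(r)*.7071,-np.cos(r)*.7071,.7071]);e=F-L
v=np.cross(z,x);print('dist',e@z,'lateral x',e@x,'v',e@v,v)
print('meter centre line screen/knob: button centre',pl(f(372,317),P,Y,12))
s=env.state();from scipy.spatial.transform import Rotation as R;M=R.from_euler('xyz',s['tcp_rot']).as_matrix();print(M[:,1],np.degrees(np.arctan2(M[1,1],M[0,1])),M[:,0])
print(s['joints'])
"
```

```text
low (np.float64(44.12182751240456), np.float64(-4.564558777868982))
up(-x) (np.float64(42.57833267632114), np.float64(59.3518955527095))
foot 44.450868032781074
[ 75.25 -83.67] [115.24 -43.71] [ 95.25 -63.69] 56.527126450769806 L 112.38536666073865 w 22.312245085436135
foot centre [525.22 194.02 160.51]
dist 79.5666514706447 lateral x 0.01475983843592032 v -1.0671330459472608 [0.22 0.67 0.71]
meter centre line screen/knob: button centre [ 76.21 -42.06]
[ 0.95 -0.32  0.  ] -18.472774649206542 [ 0. -0. -1.]
[ 0.07  0.33  1.86 -0.    0.95  0.4 ]
```

```bash
python3 -m handwheel '[{"travel":[0,0,0],"roll":0},{"travel":[0,0,0],"roll":0},{"travel":[0,0,0],"roll":0},{"travel":[0,0,0],"roll":0},{"travel":[0,0,0],"roll":0},{"travel":[0,0,0],"roll":0},{"travel":[0,0,0],"roll":0},{"travel":[0,0,0],"roll":0}]' 1
python3 -c "
from h import *
im=optics.read_camera('side')[:,:,::-1]; cv2.imwrite('pics/raw_side_t.png',im)
a=cv2.imread('pics/raw_side_s.png')
d=cv2.absdiff(a,im)[105:160,335:440].astype(float).mean();print('diff',d)
g=lambda x:np.float32(cv2.cvtColor(x[110:160,350:392],6))
print(cv2.phaseCorrelate(g(a),g(im)))
cv2.imwrite('pics/t4.png',im)"
```

```text
t: 26.0
eef_pos: [495.1, 103.4, 205.7]
tcp_rot: [1.708, 1.571, -0.185]
ft_force: [0.2, 0.2, -3.5]
opening: 0.249
diff 0.884098124098124
((0.48739729460781334, -0.01443224498279605), 0.9854244121975368)
```

View pics/t4.png

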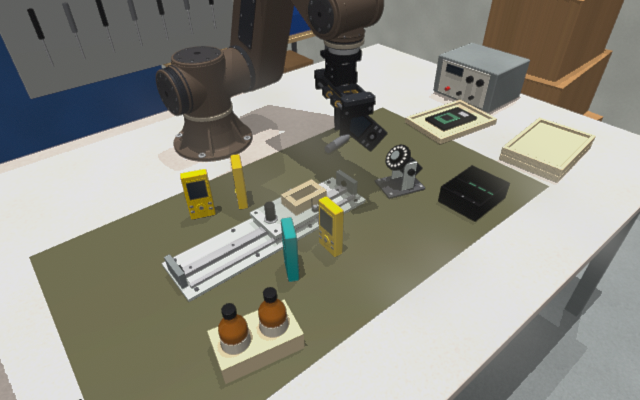

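```bash
python3 -m handwheel '[{"travel":[0,0,0],"roll":0},{"travel":[0,0,0],"roll":0},{"travel":[0,0,0],"roll":0},{"travel":[0,0,0],"roll":0},{"travel":[0,0,0],"roll":0},{"travel":[0,0,0],"roll":0},{"travel":[0,0,0],"roll":0},{"travel":[0,0,0],"roll":0}]' 1
python3 -c "
from h import *
from scipy.optimize import minimize
im=optics.read_camera('side')[:,:,::-1]; cv2.imwrite('pics/raw_side_u.png',im)
G=lambda x:np.float32(cv2.cvtColor(cv2.imread(x),6))
A,B,C=[G('pics/raw_side_%s.png'%k) for k in 'stu']
for n,box in dict(meter=(350,108,392,158),cam=(370,135,430,200)).items():
  x0,y0,x1,y1=box
  for p,q,l in((A,B,'s-t'),(B,C,'t-u'),(A,C,'s-u')):
    w=np.eye(2,3,dtype=np.float32)
    cc,w=cv2.findTransformECC(p[y0:y1,x0:x1],q[y0:y1,x0:x1],w,cv2.MOTION_EUCLIDEAN,(3,100,1e-6),None,3)
    print(n,l,w[:,2],np.degrees(np.arcsin(w[1,0])),cc)
"
```

```text
t: 26.85
eef_pos: [495.1, 103.3, 205.6]
tcp_rot: [1.21, 1.571, -0.683]
ft_force: [-0.8, -0.2, -2.1]
opening: 0.252
meter s-t [-0.02946246 -0.05374965] 0.046291843 0.9992592437804272
meter t-u [-0.00294416 -0.00600894] 0.005048818 0.9999453928631656
meter s-u [-0.04691771 -0.07247131] 0.04531567 0.9994262473876925
cam s-t [-0.03499261  0.0126156 ] -0.048705406 0.9996761350964058
cam t-u [0.00321474 0.00018268] 0.0055866893 0.9999212233132211
cam s-u [-0.03003733  0.00235676] -0.029940553 0.9996944882507963
```

```bash
python3 -c "
from cell import job
print(job.job_done())"
```

```text
the job is handed in; nothing more can be done
None
```

The carrier is in the detent, and I handed the job in at about 27 s with the gripper holding the meter's foot in front of the inspection lens. No verdict was reported.

**Carrier:** I pushed it by its knob with the meter standing in the nest. The force along the slide changed from pull-in to resistance at the notch. In the last top picture, taken before the final 1.7 s hold, the plunger lines up with the steel tab.

**Meter:** I drew it straight up out of the nest. The moves can only turn the tool about the vertical, so I tilted the meter in the grip by pushing its foot against the fixed stop at the -y end of the slide. Then I turned it towards the camera.

**Last checks:**

| Check | Result |
|---|---|
| Foot to lens glass | about 80 mm |
| Sideways centring | about 0 mm |
| Up-down centring | within about 1 mm by the foot corners and front dial |
| Meter's tilt | 44–45° by its lower edge and foot edge |
| Drift over the last 1.7 s | under 0.1 px, 0.05° |

**Disagreements:**
- **Tilt and centring:** the meter's upper edge alone gave 42.6° instead of 44–45°. Taken with the lower edge, it would also put the up-down centring about 4 mm off.
- **Camera agreement:** the two cameras differed by 4–5 mm along y. The top view agreed with the robot, so I corrected the side view to match it.
- **Grip:** the meter slid about 25 mm crosswise in the jaws while being tilted. It is held off-centre, only 5–10 mm inside its edge, but it stayed firm.

In the pictures, nothing else had moved, and the camera and its stand were not touched.

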